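# Set the camshaft to its timing mark and lay on the bearing caps

## Task

Get this cylinder head ready for its cam cap bolts: put the two deep sockets left standing on it into the red tray and leave everything else on the bench where it is. Turn the camshaft by its toothed pulley until the white timing mark stands at the very top, at the pointer, and only after that lay the bearing caps that are on the bench (some may still be away for cleaning) on the seats with the same number of red dots, from the middle outwards in the order 3, 2, 4, 1, 5. Each cap must lie astride the shaft, upright, flat on both rails, square and with its bolt holes over those of the seat, and the timing mark must still be at the top in the end.

Things in the scene. Friction and masses are not known exactly. Their poses are not given: they have to be found in the camera images.
- head: aluminium cylinder head, 124 x 310 mm, fixed on two wooden blocks; origin under its centre, at bench level; y runs along the camshaft to the toothed pulley, z up. Two flat rails, 17 to 62 mm either side of the shaft's axis, level with it (z = 0.125), carry the caps. Shaft 26 mm thick (lobes reach 16 mm from the axis). Red dots on the rails give the seat numbers, 1 nearest the pulley
- cam (a joint): turning of camshaft and pulley, rad. 0 (and equally 6.28) = white timing mark straight up; growing = the top of the pulley moves in the head's +x direction. Turns either way between -1.2 and 7.5; dry friction (about 0.2 Nm) keeps it where it is left
- mark (a point): the white painted timing mark on the pulley: the painted tooth, middle of its width, on the circumference, 62 mm from the axis. A white line runs down both faces from it
- pulley_axle (a point): centre of the pulley, 0.125 above the bench; axes as the head's (does not turn). The pulley is a solid steel disc 124 mm in diameter, 24 mm thick along the head's y, nothing on its outer side; on its inner side 37 mm of free space to a thin steel pointer on the head's end face, whose red tip, level with the rim, shows the top. The rim can be pinched from above
- tray: red open tool tray, fixed on the bench, 130 (local x) x 170 (local y) mm outside, 32 mm high, walls 4 mm, floor 5 mm thick; origin at the centre of its underside
- socket_a: larger deep socket, chromed cylinder 28 mm in diameter, 78 mm long, starts standing upright on the rail of the head nearer the robot; origin at the centre of its lower end, z along it
- socket_b: smaller deep socket, chromed cylinder 25 mm in diameter, 70 mm long, starts standing upright on the far rail of the head; origin at the centre of its lower end, z along it
- seat1 (a point): bearing seat 1 (1 red dot): on the shaft's axis at the height of the rails (0.125); axes as the head's; where the origin of cap1 must come. Seats are 62 mm apart
- cap1: bearing cap 1, aluminium, 1 red dot on top: 84 mm long (local x), 32 wide (y), 44 high; two ears 18 mm high with bolt holes, between them a raised middle 44 mm long (x), 18 to 44 mm up, to hold it by; an arch 34 mm wide, 18 mm high runs through underneath along y to straddle the shaft. Same both ways round. Starts upright on the bench. Origin: centre of its underside. May be absent
- seat2 (a point): bearing seat 2 (2 red dots): on the shaft's axis at the height of the rails (0.125); axes as the head's; where the origin of cap2 must come. Seats are 62 mm apart
- cap2: bearing cap 2, aluminium, 2 red dots on top: 84 mm long (local x), 32 wide (y), 44 high; two ears 18 mm high with bolt holes, between them a raised middle 44 mm long (x), 18 to 44 mm up, to hold it by; an arch 34 mm wide, 18 mm high runs through underneath along y to straddle the shaft. Same both ways round. Starts upright on the bench. Origin: centre of its underside. May be absent
- seat3 (a point): bearing seat 3 (3 red dots): on the shaft's axis at the height of the rails (0.125); axes as the head's; where the origin of cap3 must come. Seats are 62 mm apart
- cap3: bearing cap 3, aluminium, 3 red dots on top: 84 mm long (local x), 32 wide (y), 44 high; two ears 18 mm high with bolt holes, between them a raised middle 44 mm long (x), 18 to 44 mm up, to hold it by; an arch 34 mm wide, 18 mm high runs through underneath along y to straddle the shaft. Same both ways round. Starts upright on the bench. Origin: centre of its underside. May be absent
- seat4 (a point): bearing seat 4 (4 red dots): on the shaft's axis at the height of the rails (0.125); axes as the head's; where the origin of cap4 must come. Seats are 62 mm apart
- cap4: bearing cap 4, aluminium, 4 red dots on top: 84 mm long (local x), 32 wide (y), 44 high; two ears 18 mm high with bolt holes, between them a raised middle 44 mm long (x), 18 to 44 mm up, to hold it by; an arch 34 mm wide, 18 mm high runs through underneath along y to straddle the shaft. Same both ways round. Starts upright on the bench. Origin: centre of its underside. May be absent
- seat5 (a point): bearing seat 5 (5 red dots): on the shaft's axis at the height of the rails (0.125); axes as the head's; where the origin of cap5 must come. Seats are 62 mm apart
- cap5: bearing cap 5, aluminium, 5 red dots on top: 84 mm long (local x), 32 wide (y), 44 high; two ears 18 mm high with bolt holes, between them a raised middle 44 mm long (x), 18 to 44 mm up, to hold it by; an arch 34 mm wide, 18 mm high runs through underneath along y to straddle the shaft. Same both ways round. Starts upright on the bench. Origin: centre of its underside. May be absent
- screwdriver: red screwdriver lying on the bench, 170 mm: leave alone
- wrench: steel wrench lying on the bench to the left, 180 mm: leave alone
- polish: yellow jar with black cap, 60 mm diameter, 75 mm high: leave alone
- cleaner: white bottle with red cap, 72 mm diameter, 200 mm high: leave alone
- degreaser: green bottle with white cap, 64 mm diameter, 170 mm high: leave alone
- earmuffs: red and black ear defenders lying on the bench: leave alone
There are look-alikes about, which are no part of the job. What is shaped like the cap2 but brown is not meant.

How it is judged (in metres and radians):
On the way, in this order (a step that is already met when the one before it is completed fails the run):
1. the white timing mark on the pulley stands at the top (within 7 mm along the rim) and stays there (x of mark in the frame of pulley_axle between -0.007 and 0.007 m and z of mark in the frame of pulley_axle above 0.05 m), for 0.5 s.
2. bearing cap 3 lies on seat 3, astride the shaft, flat and square (horizontal distance between cap3 and seat3 below 0.007 m and z of cap3 in the frame of seat3 between -0.003 and 0.003 m and angle between cap3's own z axis and vertical below 0.08 rad and angle between the x axis of cap3 and the x axis of seat3, either way round below 0.12 rad), for 0.2 s.
3. bearing cap 2 lies on seat 2, astride the shaft, flat and square (horizontal distance between cap2 and seat2 below 0.007 m and z of cap2 in the frame of seat2 between -0.003 and 0.003 m and angle between cap2's own z axis and vertical below 0.08 rad and angle between the x axis of cap2 and the x axis of seat2, either way round below 0.12 rad), for 0.2 s.
4. bearing cap 4 lies on seat 4, astride the shaft, flat and square (horizontal distance between cap4 and seat4 below 0.007 m and z of cap4 in the frame of seat4 between -0.003 and 0.003 m and angle between cap4's own z axis and vertical below 0.08 rad and angle between the x axis of cap4 and the x axis of seat4, either way round below 0.12 rad), for 0.2 s.
5. bearing cap 1 lies on seat 1, astride the shaft, flat and square (horizontal distance between cap1 and seat1 below 0.007 m and z of cap1 in the frame of seat1 between -0.003 and 0.003 m and angle between cap1's own z axis and vertical below 0.08 rad and angle between the x axis of cap1 and the x axis of seat1, either way round below 0.12 rad), for 0.2 s.
6. bearing cap 5 lies on seat 5, astride the shaft, flat and square (horizontal distance between cap5 and seat5 below 0.007 m and z of cap5 in the frame of seat5 between -0.003 and 0.003 m and angle between cap5's own z axis and vertical below 0.08 rad and angle between the x axis of cap5 and the x axis of seat5, either way round below 0.12 rad), for 0.2 s.
At the end, for the whole second after the job is handed in: The timing mark is at the top (within 7 mm along the rim); every cap that was on the bench lies on the seat of its number, within 7 mm sideways, 3 mm in height, 0.08 rad of upright and 0.12 rad of square; both sockets lie or stand at rest on the floor of the tray (all of step 1 and all of step 2 and all of step 3 and all of step 4 and all of step 5 and all of step 6 and linear speed of each of cap3, cap2, cap4, cap1, cap5 below 0.02 m/s and x of socket_a in the frame of tray between -0.062 and 0.062 m and y of socket_a in the frame of tray between -0.082 and 0.082 m and z of each of socket_a, socket_b in the frame of tray below 0.03 m and linear speed of each of socket_a, socket_b below 0.03 m/s and x of socket_b in the frame of tray between -0.062 and 0.062 m and y of socket_b in the frame of tray between -0.082 and 0.082 m); the robot touches nothing.
It fails at once if the screwdriver, wrench, jar, a bottle or the ear defenders is moved more than 5 cm (distance of any of screwdriver, wrench, polish, cleaner, degreaser, earmuffs from where it was at the start of the episode above 0.05 m).
Of cap1, cap2, cap3, cap4, cap5 only 3 to 5 are there at a start; the rules pass over those that are not, and their reading is None.
At some moment in a run one of cap1, cap2, cap3, cap4, cap5 may be knocked a few centimetres aside while the robot is not near it.
It also fails if it takes over 210 s, if anything falls off the work surface, if the arm or the gripper's body presses on something with over 40 N, if the wrist force passes 120 N, or if a joint passes its speed limit or range.

## Robot

A 6-joint arm with a two-finger parallel gripper is mounted at the origin on the work surface. World frame = base frame: x ahead of the robot, y to its left, z up, the work surface at z = 0. Lengths are in mm, angles in rad, forces in N, time in s.
With the tool pointing down it reaches from about 275 to 875 mm from the base axis. Payload 12.5 kg.
Tool frame: the origin (TCP) lies at the very end of the fingers, on their centre line; the grasp point (between the pads) lies 19 mm behind it (arm.pinch_z is the distance from the TCP to the grasp point, in mm); x points along the fingers, y is the direction in which the jaws open and shut, and the axes are right-handed (so a half turn about x gives the same grasp; the last joint's range is limited). The gripper opens to 85 mm and grips with 20 to 120 N. Pads are 22 mm wide; open, the fingers measure 114 mm over their backs; the gripper's body (76 mm by 85 mm) begins 54 mm behind the grasp point. The pads swing forward as they close: fully open they stand 13 mm farther back than shut.
Start: joints at [-1.425, 0.351, 1.652, -0, 1.139, -0.085], TCP at [125.837, -535.397, 231.29] pointing down, gripper open.
Joint ranges: [-2.75, 2.75], [-0.79, 2.1], [0.01, 2.65], [-1.57, 4.71], [0.07, 3.14], [-2.87, 2.87]. Speed limits (rad/s): [2.22, 2.22, 2.79, 3.14, 3.14, 3.14].

## Interface

Orientations are given as a rotation vector (axis times angle).
In Python, from rig import arm, cams gives the robot as it stands.
- The arm moves only by the tool step_arm, never from a script. Its argument "targets" is a list of rows, each an object of numbers: "dx", "dy", "dz": the shift along the tool's x, y, z in mm; "wx", "wy", "wz": the turn, a rotation vector about the tool's x, y, z in degrees; "gripper": the finger opening in mm, from 0 to 85.4. A call has 1 to 12 rows; each row shifts and turns the commanded pose from where the row before left it, along the tool's axes as they then stand; what a row does not reach is not made up. A row lasts 1/10 s, in which the tool goes at most 50 mm and 8.59 degrees, less where a joint would pass 70% of its speed; a pose out of reach is approached as far as the arm can. A call is refused whole if a number of a shift passes 50 or a number of a turn 8.59, either way. A call with a gripper value outside its range is refused whole. The fingers move at their own pace and stop on an object; "newtons" is the grip in N (left out, the last holds). Time passes only in rows, so rows that do not move let the fingers close. It gives the time, the measured TCP pose, the force and the opening at its end, in the units of the state.
- arm.state(): the state, without advancing time (a new reading comes with each control period).
- cams.snapshot(name): name is "scene" or "side" or "wrist"; returns a dict with "img" (384x512x3 uint8, blue, green, red), "camera_matrix" (3x3 intrinsics, pixels), "T" (4x4, takes a point from camera to world coordinates). Camera axes: x right, y up, looking along -z (the intrinsics and any distortion apply to the point x, -y, -z); pixel columns grow to the right and rows downward; lengths in mm; the calibration is good to about 2 mm. A picture is of the moment at which its call begins. There is no depth.
- arm.close_job(): hands the job in, once; it reports no verdict.
The state is a dict: "time_s": time; "joint_pos": joint angles; "joint_velocities": joint speeds; "tau": joint torques, N m; "tool_pos": TCP position; "orientation": TCP orientation; "contact_force": force on the tool from outside, world axes, zero at the start; "moment": the same for the moment, N m; "width": finger opening in mm.
Only numpy, scipy, OpenCV 4.12 (cv2) and the standard library are available. Lean on these libraries where they do the work, as an engineer would, in place of code of your own. Each camera call takes 0.05 s, during which the arm holds its last target. There are 200 camera calls.

## Working session

There is one attempt and no reset: what is moved stays moved. The work goes in short steps, Python scripts to look and compute and a tool call to move; the robot and the scene stay as the last step left them, time stands still between calls to the robot, and variables do not carry over. Pictures are saved under pics/ and viewed, about 12 in all and at most 16, crops included, and the job is handed in when it is done.

Besides the shell and the picture viewer there is one more tool, called by a JSON object that holds its "op" and its "data". step_arm: Moves the arm, as the interface text tells. Its arguments: {"type":"object","properties":{"targets":{"type":"array","items":{"type":"object","properties":{"dx":{"type":"number"},"dy":{"type":"number"},"dz":{"type":"number"},"wx":{"type":"number"},"wy":{"type":"number"},"wz":{"type":"number"},"gripper":{"type":"number"}}}},"newtons":{"type":"number"}},"required":["targets"]}

```bash
ls; mkdir -p pics; python3 - <<'E'
from rig import arm,cams
import cv2,numpy as np
s=arm.state();print(s)
for n in("scene","side","wrist"):
    d=cams.snapshot(n);cv2.imwrite(f"pics/{n}0.png",d["img"]);np.savez(f"{n}0.npz",**d)
    print(n,d["camera_matrix"].tolist(),np.round(d["T"],3).tolist(),d.keys())
a=cv2.imread("pics/scene0.png");cv2.imwrite("pics/scene0b.png",cv2.resize(a,(800,600),interpolation=cv2.INTER_CUBIC))
a=cv2.imread("pics/side0.png");cv2.imwrite("pics/side0b.png",cv2.resize(a,(800,600),interpolation=cv2.INTER_CUBIC))
E
```

```text
pics
{'time_s': 0.0, 'joint_pos': array([-1.42459057e+00,  3.51270989e-01,  1.65243382e+00, -1.03741186e-05,
        1.13913318e+00, -8.45712798e-02]), 'joint_velocities': array([-1.17282991e-03, -6.27062789e-04, -9.32939141e-05,  1.00176837e-04,
        3.05386816e-05,  9.48187858e-04]), 'tau': array([-5.06693141e-04, -5.06102765e+01, -2.91405326e+01, -7.44877798e-05,
        4.54561348e-03, -2.82196879e-05]), 'tool_pos': array([ 125.79106036, -535.06714358,  230.73569949]), 'orientation': array([ 2.09963669,  0.24468069, -2.0997377 ]), 'contact_force': array([ 0.58651144,  0.37193755, -0.04746095]), 'moment': array([ 0.03962598, -0.03555281, -0.0008492 ]), 'width': 85.32580840837298}
scene [[372.644973665339, 0.0, 253.5435498208889], [0.0, 372.644973665339, 194.89948968762351], [0.0, 0.0, 1.0]] [[0.173, -0.688, 0.705, 1361.8], [0.985, 0.131, -0.113, -172.532], [-0.015, 0.714, 0.7, 951.734], [0.0, 0.0, 0.0, 1.0]] dict_keys(['img', 'camera_matrix', 'T'])
side [[401.14237400211096, 0.0, 255.38120303058506], [0.0, 401.14237400211096, 188.87257069358557], [0.0, 0.0, 1.0]] [[-0.805, 0.451, -0.385, 78.901], [-0.593, -0.595, 0.543, 565.814], [0.015, 0.666, 0.746, 986.689], [0.0, 0.0, 0.0, 1.0]] dict_keys(['img', 'camera_matrix', 'T'])
wrist [[313.376352301568, 0.0, 252.85158150103314], [0.0, 313.376352301568, 187.19379266282178], [0.0, 0.0, 1.0]] [[0.228, 0.921, 0.315, 206.604], [-0.974, 0.216, 0.073, -517.531], [-0.0, -0.323, 0.946, 372.998], [0.0, 0.0, 0.0, 1.0]] dict_keys(['img', 'camera_matrix', 'T'])
```

View pics/scene0b.png

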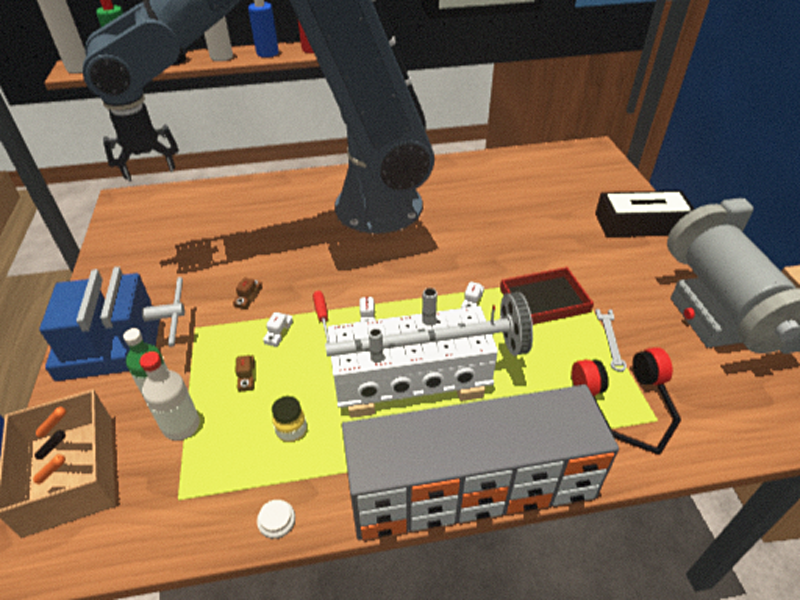

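View pics/side0b.png

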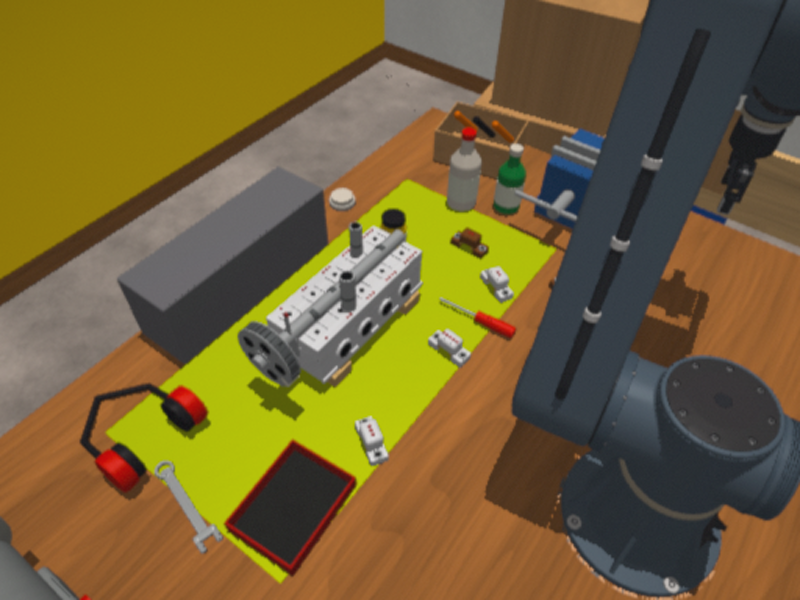

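Side view (800x600 px): the head has a socket on each rail at (347,290) and (356,238), and the pulley at (270,350). There are white caps at (372,440), (450,346) and (496,283). Brown look-alikes, not meant, are at (470,242) here and at (247,292) in the scene view. The tray is at (292,505). I'll work out positions, then take a top view with the wrist camera.

```bash
cat > h.py <<'E'
import numpy as np,cv2
from scipy.spatial.transform import Rotation as Ro
def ray(d,u,v):
    K=d["camera_matrix"];T=d["T"]
    c=np.array([(u-K[0,2])/K[0,0],-(v-K[1,2])/K[1,1],-1.])
    return T[:3,3],T[:3,:3]@c
def onz(d,u,v,z):
    o,r=ray(d,u,v);return o+r*(z-o[2])/r[2]
def proj(d,p):
    T=d["T"];c=T[:3,:3].T@(np.asarray(p,float)-T[:3,3]);K=d["camera_matrix"]
    return np.array([K[0,0]*c[0]/-c[2]+K[0,2],K[1,1]*-c[1]/-c[2]+K[1,2]])
def tri(rs):
    A=np.zeros((3,3));b=np.zeros(3)
    for o,r in rs:
        r=r/np.linalg.norm(r);P=np.eye(3)-np.outer(r,r);A+=P;b+=P@o
    return np.linalg.solve(A,b)
def totool(v):  # world vector -> tool axes
    from rig import arm
    return Ro.from_rotvec(arm.state()["orientation"]).as_matrix().T@np.asarray(v,float)
def snap(n,name,up=None):
    from rig import cams
    d=cams.snapshot(n);np.savez(name+".npz",**d);cv2.imwrite(f"pics/{name}.png",d["img"]);return d
E
python3 - <<'E'
from h import *
from rig import arm
print(np.round(Ro.from_rotvec(arm.state()["orientation"]).as_matrix(),3))
si=np.load("side0.npz");sc=np.load("scene0.npz");f=.64
for n,u,v,z in [("sockA",347,275,203),("sockB",356,228,195),("pulley",270,350,125),("cap_tray",372,432,44),("cap_mid",450,340,44),("cap_r",496,275,44),("tray",292,505,20),("brown",470,238,44),("wrench",190,505,0),("jar",393,218,75),("bot",470,135,200),("deg",516,152,170)]:
    print("side",n,onz(si,u*f,v*f,z).round())
for n,u,v,z in [("sockA",430,292,203),("sockB",376,331,195),("pulley",515,322,125),("cap_tray",474,290,44),("cap_mid",367,304,44),("cap_r",278,324,44),("tray",547,292,30),("brown1",245,363,44),("brown2",247,287,44)]:
    print("scene",n,onz(sc,u*f,v*f,z).round())
E
```

```text
[[-0.     0.229 -0.973]
 [ 0.001 -0.973 -0.229]
 [-1.    -0.001 -0.   ]]
side sockA [583.  12. 203.]
side sockB [652. -97. 195.]
side pulley [625. 172. 125.]
side cap_tray [419. 156.  44.]
side cap_mid [421. -87.  44.]
side cap_r [ 438. -287.   44.]
side tray [449. 325.  20.]
side brown [ 541. -350.   44.]
side wrench [589. 418.   0.]
side jar [ 695. -272.   75.]
side bot [ 640. -478.  200.]
side deg [ 546. -525.  170.]
scene sockA [587.  16. 203.]
scene sockB [659. -97. 195.]
scene pulley [621. 181. 125.]
scene cap_tray [434. 156.  44.]
scene cap_mid [434. -90.  44.]
scene cap_r [ 459. -288.   44.]
scene tray [458. 324.  30.]
scene brown1 [ 557. -357.   44.]
scene brown2 [ 326. -355.   44.]
```

```bash
python3 - <<'E'
from h import *
a=cv2.imread("pics/side0.png")
f=lambda u,v,w,h:cv2.resize(a[v:v+h,u:u+w],(400,300),interpolation=cv2.INTER_CUBIC)
b=cv2.imread("pics/scene0.png")
g=cv2.resize(b[170:245,290:390],(400,300),interpolation=cv2.INTER_CUBIC)
# pulley side, pulley scene, caps
cv2.imwrite("pics/comp1.png",np.vstack([np.hstack([f(130,195,80,60),g]),np.hstack([f(210,255,60,45),f(265,165,68,51)])]))
E
```

```text
(no output)
```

View pics/comp1.png

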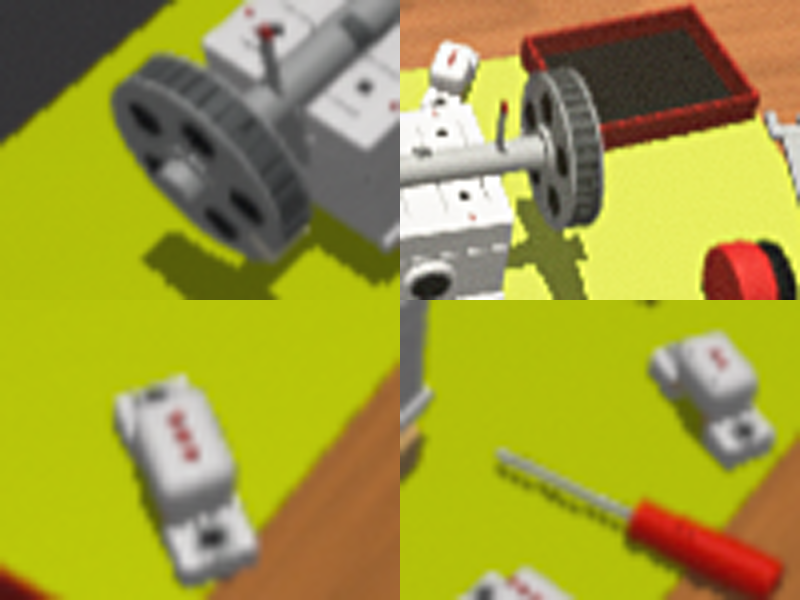

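{"op": "step_arm", "data": {"targets": [{"dx": -42, "wx": 6.6}, {"dx": -42, "wx": 6.6}, {"dx": -42}, {"dx": -42}, {"dy": -39, "dz": -29}, {"dy": -39, "dz": -29}, {"dy": -39, "dz": -29}, {"dy": -39, "dz": -29}, {"dy": -39, "dz": -29}, {"dy": -39, "dz": -29}, {"dy": -39, "dz": -29}, {"dy": -39, "dz": -29}]}}

```text
$.targets[0]: bad value
```

{"op": "step_arm", "data": {"targets": [{"dy": -39, "dz": -29}, {"dy": -39, "dz": -29}, {"dy": -39, "dz": -29}, {"dy": -39, "dz": -29}, {}, {}, {}]}}

```text
$.targets[0]: bad value
```

The crops show the pulley's outer face with a pale patch near (165,165), low on the left, perhaps the white line. The cap by the tray (180,435) has three or more dots and the right cap (715,360) has two. The move was refused, so I'm resending it with full rows.

{"op": "step_arm", "data": {"targets": [{"dx": -42, "dy": 0, "dz": 0, "wx": 6.6, "wy": 0, "wz": 0, "gripper": 85}, {"dx": -42, "dy": 0, "dz": 0, "wx": 6.6, "wy": 0, "wz": 0, "gripper": 85}, {"dx": -42, "dy": 0, "dz": 0, "wx": 0, "wy": 0, "wz": 0, "gripper": 85}, {"dx": -42, "dy": 0, "dz": 0, "wx": 0, "wy": 0, "wz": 0, "gripper": 85}]}}

```text
time_s: 0.55
tool_pos: [125.8, -535.0, 400.9]
orientation: [-2.221, -0.001, 2.221]
contact_force: [-0.3, -1.4, -0.3]
width: 85.0
```

{"op": "step_arm", "data": {"targets": [{"dx": 0, "dy": -39, "dz": -29, "wx": 0, "wy": 0, "wz": 0, "gripper": 85}, {"dx": 0, "dy": -39, "dz": -29, "wx": 0, "wy": 0, "wz": 0, "gripper": 85}, {"dx": 0, "dy": -39, "dz": -29, "wx": 0, "wy": 0, "wz": 0, "gripper": 85}, {"dx": 0, "dy": -39, "dz": -29, "wx": 0, "wy": 0, "wz": 0, "gripper": 85}, {"dx": 0, "dy": -39, "dz": -29, "wx": 0, "wy": 0, "wz": 0, "gripper": 85}, {"dx": 0, "dy": -39, "dz": -29, "wx": 0, "wy": 0, "wz": 0, "gripper": 85}, {"dx": 0, "dy": -39, "dz": -29, "wx": 0, "wy": 0, "wz": 0, "gripper": 85}, {"dx": 0, "dy": -39, "dz": -29, "wx": 0, "wy": 0, "wz": 0, "gripper": 85}, {"dx": 0, "dy": -39, "dz": -29, "wx": 0, "wy": 0, "wz": 0, "gripper": 85}, {"dx": 0, "dy": -39, "dz": -29, "wx": 0, "wy": 0, "wz": 0, "gripper": 85}, {"dx": 0, "dy": -39, "dz": -29, "wx": 0, "wy": 0, "wz": 0, "gripper": 85}, {"dx": 0, "dy": -39, "dz": -29, "wx": 0, "wy": 0, "wz": 0, "gripper": 85}]}}

```text
time_s: 1.75
tool_pos: [474.4, -65.3, 399.3]
orientation: [2.221, 0.001, -2.221]
contact_force: [-0.6, -1.5, 0.3]
width: 85.1
```

{"op": "step_arm", "data": {"targets": [{"dx": 0, "dy": -39, "dz": 0, "wx": 0, "wy": 0, "wz": 0, "gripper": 85}, {"dx": 0, "dy": 0, "dz": 0, "wx": 0, "wy": 0, "wz": 0, "gripper": 85}, {"dx": 0, "dy": 0, "dz": 0, "wx": 0, "wy": 0, "wz": 0, "gripper": 85}]}}

```text
time_s: 2.05
tool_pos: [473.5, -27.8, 399.1]
orientation: [2.22, 0.002, -2.221]
contact_force: [0.2, -0.4, 0.7]
width: 85.0
```

```bash
python3 - <<'E'
from h import *
d=snap("wrist","w1");print(np.round(d["T"],3).tolist())
cv2.imwrite("pics/w1b.png",cv2.resize(d["img"],(800,600),interpolation=cv2.INTER_CUBIC))
E
```

```text
[[0.002, 0.946, 0.324, 556.6], [-1.0, 0.001, 0.002, -28.879], [0.001, -0.324, 0.946, 541.255], [0.0, 0.0, 0.0, 1.0]]
```

View pics/w1b.png

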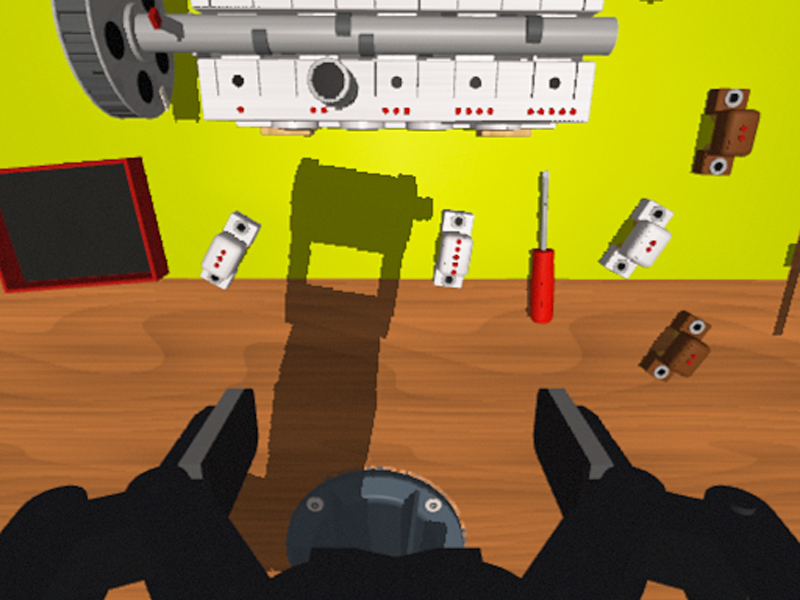

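The wrist view (800x600) shows the tray at (75,225), the seat dots 1..5 running left to right along the near rail, and socket_a at (330,82) on seat 2's near rail. White caps are at (232,250), (455,250) and (640,238); brown look-alikes at (730,132) and (680,347) are not meant. A white trace on the pulley's inner face shows near (165,95). I'll enlarge to count dots.

```bash
python3 - <<'E'
from h import *
a=cv2.imread("pics/w1.png")
f=lambda u,v:cv2.resize(a[v:v+45,u:u+60],(400,300),interpolation=cv2.INTER_CUBIC)
p=cv2.resize(a[0:84,20:132],(400,300),interpolation=cv2.INTER_CUBIC)
cv2.imwrite("pics/comp2.png",np.vstack([np.hstack([f(118,138),f(262,138)]),np.hstack([f(380,130),p])]))
d=np.load("w1.npz")
for n,u,v in[("capL",232,250),("capM",455,250),("capR",640,238)]:print(n,onz(d,u*.64,v*.64,35).round())
hs=np.array([onz(d,u*.64,v*.64,125) for u,v in[(238,80),(396,82),(475,82),(555,82)]]);print("holes",hs.round(1))
for u,v in [(165,95),(150,35)]:
    o,r=ray(d,u*.64,v*.64);print("pulley inner",(o+r*(163-o[1])/r[1]).round())
E
```

```text
capL [431. 143.  35.]
capM [431. -93.  35.]
capR [ 444. -288.   35.]
holes [[ 589.7   93.6  125. ]
 [ 588.5  -30.   125. ]
 [ 588.6  -91.9  125. ]
 [ 588.7 -154.6  125. ]]
pulley inner [580. 163. 100.]
pulley inner [623. 163. 112.]
```

View pics/comp2.png

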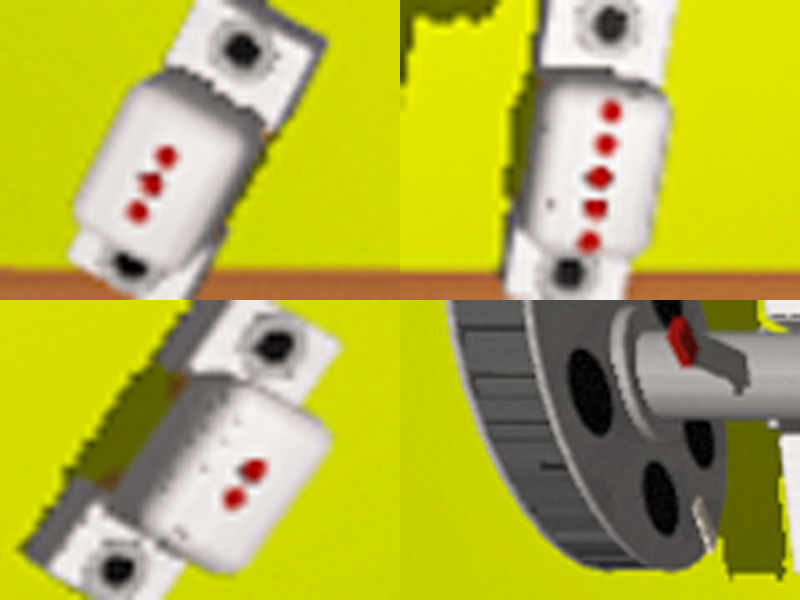

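Caps 3 (left), 5 (middle) and 2 (right) are there. The mark is low on the robot side of the inner face, so cam ≈ 4.15 rad and it needs about +2.13 rad. Next is a view over the head to fix its pose and check for hidden caps.

{"op": "step_arm", "data": {"targets": [{"dx": -30, "dy": 0, "dz": -30, "wx": 0, "wy": 0, "wz": 0, "gripper": 85}, {"dx": -30, "dy": 0, "dz": -30, "wx": 0, "wy": 0, "wz": 0, "gripper": 85}, {"dx": -20, "dy": 0, "dz": -30, "wx": 0, "wy": 0, "wz": 0, "gripper": 85}, {"dx": 0, "dy": 0, "dz": 0, "wx": 0, "wy": 0, "wz": 0, "gripper": 85}, {"dx": 0, "dy": 0, "dz": 0, "wx": 0, "wy": 0, "wz": 0, "gripper": 85}, {"dx": 0, "dy": 0, "dz": 0, "wx": 0, "wy": 0, "wz": 0, "gripper": 85}]}}

```text
time_s: 2.7
tool_pos: [562.8, -29.0, 478.6]
orientation: [-2.22, 0.001, 2.222]
contact_force: [0.0, -0.2, 0.0]
width: 85.1
```

```bash
python3 - <<'E'
from h import *
d=snap("wrist","w2");print(np.round(d["T"][:3,3],1))
cv2.imwrite("pics/w2b.png",cv2.resize(d["img"],(800,600),interpolation=cv2.INTER_CUBIC))
E
```

```text
[646.  -30.3 620.7]
```

View pics/w2b.png

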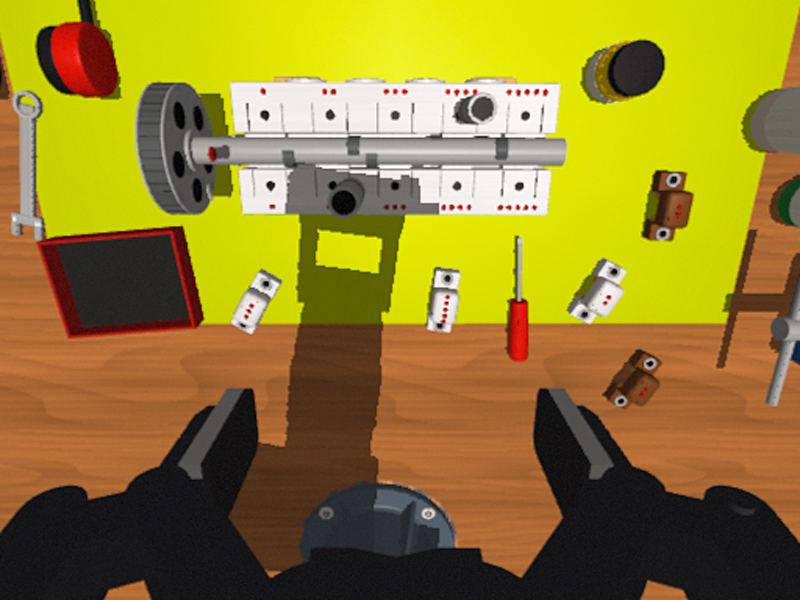

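Only three white caps are visible: 3 at (257,302), 5 at (443,300) and 2 at (598,293). socket_a's top is at (343,202) and socket_b's at (482,107). The seat holes are at y≈185 and 115. Now refining by dark-blob centroids.

```bash
cat >> h.py <<'E'
def dark(im,u,v,r=5,t=70):
    "centroid of the dark blob near raw px (u,v)"
    g=cv2.cvtColor(im,cv2.COLOR_BGR2GRAY).astype(float);u0,v0=int(round(u)),int(round(v))
    y,x=np.mgrid[v0-r:v0+r+1,u0-r:u0+r+1];w=np.clip(t-g[v0-r:v0+r+1,u0-r:u0+r+1],0,None)
    return (x*w).sum()/w.sum(),(y*w).sum()/w.sum()
E
python3 - <<'E'
from h import *
d=np.load("w2.npz");im=d["img"];f=.64
near=[onz(d,*dark(im,u*f,v*f,5),125) for u,v in[(270,185),(395,186),(457,186),(519,186)]]
far=[onz(d,*dark(im,u*f,v*f,5),125) for u,v in[(265,115),(330,115),(395,115),(525,115)]]
print(np.round(near,1).tolist(),np.round(far,1).tolist())
for n,a,b in [("3",(266,283),(243,324)),("5",(446,278),(440,325)),("2",(613,270),(584,315))]:
    A=onz(d,*dark(im,a[0]*f,a[1]*f,4),18);B=onz(d,*dark(im,b[0]*f,b[1]*f,4),18)
    print(n,A.round(1),B.round(1),"mid",((A+B)/2).round(1),"len",np.linalg.norm(A-B).round(1),"yaw",np.degrees(np.arctan2((A-B)[1],(A-B)[0])).round(1))
print("sA",onz(d,343*f,202*f,203),"sB",onz(d,482*f,107*f,195))
# red tray rim: corners at z 32
m=cv2.inRange(cv2.cvtColor(im,cv2.COLOR_BGR2HSV),(0,100,40),(8,255,255))|cv2.inRange(cv2.cvtColor(im,cv2.COLOR_BGR2HSV),(172,100,40),(180,255,255));m[:,140:]=0;m[:140]=0
c=max(cv2.findContours(m,0,2)[0],key=cv2.contourArea);bx=cv2.boxPoints(cv2.minAreaRect(c));P=np.array([onz(d,*q,32) for q in bx]);print("tray",P.round().tolist(),P.mean(0).round())
E
```

```text
[[589.9, 93.9, 125.0], [589.0, -30.0, 125.0], [588.7, -92.1, 125.0], [588.8, -154.1, 125.0]] [[655.8, 93.4, 125.0], [655.4, 31.8, 125.0], [654.6, -30.2, 125.0], [654.6, -154.3, 125.0]]
3 [452.6 136.8  18. ] [394.4 172.8  18. ] mid [423.5 154.8  18. ] len 68.5 yaw -31.7
5 [459.5 -97.3  18. ] [394.  -89.6  18. ] mid [426.8 -93.5  18. ] len 65.9 yaw -6.7
2 [ 468.2 -310.9   18. ] [ 409.4 -280.4   18. ] mid [ 438.8 -295.7   18. ] len 66.2 yaw -27.5
sA [583.9132312   13.57273504 203.        ] sB [ 659.41196819 -101.39369802  195.        ]
tray [[515.0, 409.0, 32.0], [532.0, 213.0, 32.0], [396.0, 220.0, 32.0], [377.0, 430.0, 32.0]] [455. 318.  32.]
```

{"op": "step_arm", "data": {"targets": [{"dx": 40, "dy": -21, "dz": -10, "wx": 0, "wy": 0, "wz": 0, "gripper": 85}, {"dx": 40, "dy": -22, "dz": -11, "wx": 0, "wy": 0, "wz": 0, "gripper": 80}, {"dx": 45, "dy": 0, "dz": 0, "wx": 0, "wy": 0, "wz": 0, "gripper": 75}, {"dx": 45, "dy": 0, "dz": 0, "wx": 0, "wy": 0, "wz": 0, "gripper": 70}, {"dx": 45, "dy": 0, "dz": 0, "wx": 0, "wy": 0, "wz": 0, "gripper": 70}, {"dx": 40, "dy": 0, "dz": 0, "wx": 0, "wy": 0, "wz": 0, "gripper": 70}, {"dx": 35, "dy": 0, "dz": 0, "wx": 0, "wy": 0, "wz": 0, "gripper": 70}, {"dx": 25, "dy": 0, "dz": 0, "wx": 0, "wy": 0, "wz": 0, "gripper": 70}, {"dx": 0, "dy": 0, "dz": 0, "wx": 0, "wy": 0, "wz": 0, "gripper": 70}, {"dx": 0, "dy": 0, "dz": 0, "wx": 0, "wy": 0, "wz": 0, "gripper": 70}]}}

```text
time_s: 3.75
tool_pos: [584.5, 14.6, 165.2]
orientation: [2.222, 0.0, -2.221]
contact_force: [0.8, -0.1, 0.5]
width: 70.4
```

{"op": "step_arm", "data": {"targets": [{"dx": 0, "dy": 0, "dz": 0, "wx": 0, "wy": 0, "wz": 0, "gripper": 20}, {"dx": 0, "dy": 0, "dz": 0, "wx": 0, "wy": 0, "wz": 0, "gripper": 20}, {"dx": 0, "dy": 0, "dz": 0, "wx": 0, "wy": 0, "wz": 0, "gripper": 20}, {"dx": 0, "dy": 0, "dz": 0, "wx": 0, "wy": 0, "wz": 0, "gripper": 20}, {"dx": 0, "dy": 0, "dz": 0, "wx": 0, "wy": 0, "wz": 0, "gripper": 20}, {"dx": 0, "dy": 0, "dz": 0, "wx": 0, "wy": 0, "wz": 0, "gripper": 20}], "newtons": 40}}

```text
time_s: 4.35
tool_pos: [585.1, 14.8, 165.4]
orientation: [2.223, 0.0, -2.219]
contact_force: [-1.5, 0.3, 6.6]
width: 26.8
```

{"op": "step_arm", "data": {"targets": [{"dx": -45, "dy": 0, "dz": 0, "wx": 0, "wy": 0, "wz": 0, "gripper": 20}, {"dx": -45, "dy": 0, "dz": 0, "wx": 0, "wy": 0, "wz": 0, "gripper": 20}, {"dx": -10, "dy": -40, "dz": 18, "wx": 0, "wy": 0, "wz": 0, "gripper": 20}, {"dx": 0, "dy": -41, "dz": 19, "wx": 0, "wy": 0, "wz": 0, "gripper": 20}, {"dx": 0, "dy": -41, "dz": 19, "wx": 0, "wy": 0, "wz": 0, "gripper": 20}, {"dx": 0, "dy": -41, "dz": 19, "wx": 0, "wy": 0, "wz": 0, "gripper": 20}, {"dx": 0, "dy": -41, "dz": 19, "wx": 0, "wy": 0, "wz": 0, "gripper": 20}, {"dx": 0, "dy": -41, "dz": 19, "wx": 0, "wy": 0, "wz": 0, "gripper": 20}, {"dx": 0, "dy": -40, "dz": 19, "wx": 0, "wy": 0, "wz": 0, "gripper": 20}, {"dx": 45, "dy": 0, "dz": 0, "wx": 0, "wy": 0, "wz": 0, "gripper": 20}, {"dx": 45, "dy": 0, "dz": 0, "wx": 0, "wy": 0, "wz": 0, "gripper": 20}, {"dx": 45, "dy": 0, "dz": 0, "wx": 0, "wy": 0, "wz": 0, "gripper": 20}]}}

```text
time_s: 5.55
tool_pos: [452.1, 300.1, 128.1]
orientation: [2.222, 0.002, -2.22]
contact_force: [0.3, -0.7, -1.8]
width: 27.5
```

{"op": "step_arm", "data": {"targets": [{"dx": 40, "dy": 0, "dz": 0, "wx": 0, "wy": 0, "wz": 0, "gripper": 20}, {"dx": 25, "dy": 0, "dz": 0, "wx": 0, "wy": 0, "wz": 0, "gripper": 20}, {"dx": 8, "dy": 0, "dz": 0, "wx": 0, "wy": 0, "wz": 0, "gripper": 20}, {"dx": 6, "dy": 0, "dz": 0, "wx": 0, "wy": 0, "wz": 0, "gripper": 20}, {"dx": 0, "dy": 0, "dz": 0, "wx": 0, "wy": 0, "wz": 0, "gripper": 20}, {"dx": 0, "dy": 0, "dz": 0, "wx": 0, "wy": 0, "wz": 0, "gripper": 20}]}}

```text
time_s: 6.15
tool_pos: [453.2, 300.1, 51.5]
orientation: [-2.223, -0.002, 2.219]
contact_force: [-0.6, -0.0, -0.9]
width: 26.8
```

{"op": "step_arm", "data": {"targets": [{"dx": 4, "dy": 0, "dz": 0, "wx": 0, "wy": 0, "wz": 0, "gripper": 20}, {"dx": 0, "dy": 0, "dz": 0, "wx": 0, "wy": 0, "wz": 0, "gripper": 20}, {"dx": 0, "dy": 0, "dz": 0, "wx": 0, "wy": 0, "wz": 0, "gripper": 50}, {"dx": 0, "dy": 0, "dz": 0, "wx": 0, "wy": 0, "wz": 0, "gripper": 50}, {"dx": 0, "dy": 0, "dz": 0, "wx": 0, "wy": 0, "wz": 0, "gripper": 50}, {"dx": -15, "dy": 0, "dz": 0, "wx": 0, "wy": 0, "wz": 0, "gripper": 50}, {"dx": -45, "dy": 0, "dz": 0, "wx": 0, "wy": 0, "wz": 0, "gripper": 60}, {"dx": -45, "dy": 0, "dz": 0, "wx": 0, "wy": 0, "wz": 0, "gripper": 70}, {"dx": -45, "dy": 0, "dz": 0, "wx": 0, "wy": 0, "wz": 0, "gripper": 70}, {"dx": -45, "dy": 0, "dz": 0, "wx": 0, "wy": 0, "wz": 0, "gripper": 70}]}}

```text
time_s: 7.15
tool_pos: [452.1, 299.6, 244.5]
orientation: [-2.222, -0.001, 2.22]
contact_force: [1.4, 1.1, 0.1]
width: 69.8
```

{"op": "step_arm", "data": {"targets": [{"dx": 0, "dy": 40, "dz": -20, "wx": 0, "wy": 0, "wz": 0, "gripper": 70}, {"dx": 0, "dy": 40, "dz": -20, "wx": 0, "wy": 0, "wz": 0, "gripper": 70}, {"dx": 0, "dy": 40, "dz": -20, "wx": 0, "wy": 0, "wz": 0, "gripper": 70}, {"dx": 0, "dy": 40, "dz": -20, "wx": 0, "wy": 0, "wz": 0, "gripper": 70}, {"dx": 0, "dy": 40, "dz": -20, "wx": 0, "wy": 0, "wz": 0, "gripper": 70}, {"dx": 0, "dy": 40, "dz": -20, "wx": 0, "wy": 0, "wz": 0, "gripper": 70}, {"dx": 0, "dy": 40, "dz": -20, "wx": 0, "wy": 0, "wz": 0, "gripper": 70}, {"dx": 0, "dy": 40, "dz": -20, "wx": 0, "wy": 0, "wz": 0, "gripper": 70}, {"dx": 0, "dy": 40, "dz": -23, "wx": 0, "wy": 0, "wz": 0, "gripper": 70}, {"dx": 0, "dy": 40, "dz": -23, "wx": 0, "wy": 0, "wz": 0, "gripper": 70}, {"dx": 0, "dy": 0, "dz": 0, "wx": 0, "wy": 0, "wz": 0, "gripper": 70}]}}

```text
time_s: 8.25
tool_pos: [659.8, -104.8, 241.9]
orientation: [-2.221, 0.005, 2.219]
contact_force: [-0.7, 0.3, 0.4]
width: 70.0
```

{"op": "step_arm", "data": {"targets": [{"dx": 30, "dy": 0, "dz": 0, "wx": 0, "wy": 0, "wz": 0, "gripper": 70}, {"dx": 30, "dy": 0, "dz": 0, "wx": 0, "wy": 0, "wz": 0, "gripper": 70}, {"dx": 17, "dy": 0, "dz": 0, "wx": 0, "wy": 0, "wz": 0, "gripper": 70}, {"dx": 0, "dy": 0, "dz": 0, "wx": 0, "wy": 0, "wz": 0, "gripper": 70}]}}

```text
time_s: 8.65
tool_pos: [657.3, -99.4, 162.8]
orientation: [-2.217, -0.002, 2.226]
contact_force: [0.3, 1.1, 0.7]
width: 69.7
```

{"op": "step_arm", "data": {"targets": [{"dx": 0, "dy": 0, "dz": 0, "wx": 0, "wy": 0, "wz": 0, "gripper": 17}, {"dx": 0, "dy": 0, "dz": 0, "wx": 0, "wy": 0, "wz": 0, "gripper": 17}, {"dx": 0, "dy": 0, "dz": 0, "wx": 0, "wy": 0, "wz": 0, "gripper": 17}, {"dx": 0, "dy": 0, "dz": 0, "wx": 0, "wy": 0, "wz": 0, "gripper": 17}, {"dx": 0, "dy": 0, "dz": 0, "wx": 0, "wy": 0, "wz": 0, "gripper": 17}, {"dx": 0, "dy": 0, "dz": 0, "wx": 0, "wy": 0, "wz": 0, "gripper": 17}]}}

```text
time_s: 9.25
tool_pos: [659.2, -100.1, 165.8]
orientation: [2.223, 0.0, -2.219]
contact_force: [-0.5, 1.4, 6.8]
width: 23.6
```

{"op": "step_arm", "data": {"targets": [{"dx": -45, "dy": 0, "dz": 0, "wx": 0, "wy": 0, "wz": 0, "gripper": 17}, {"dx": -45, "dy": 0, "dz": 0, "wx": 0, "wy": 0, "wz": 0, "gripper": 17}, {"dx": -10, "dy": -41, "dz": 18, "wx": 0, "wy": 0, "wz": 0, "gripper": 17}, {"dx": 0, "dy": -41, "dz": 18, "wx": 0, "wy": 0, "wz": 0, "gripper": 17}, {"dx": 0, "dy": -41, "dz": 18, "wx": 0, "wy": 0, "wz": 0, "gripper": 17}, {"dx": 0, "dy": -41, "dz": 18, "wx": 0, "wy": 0, "wz": 0, "gripper": 17}, {"dx": 0, "dy": -41, "dz": 18, "wx": 0, "wy": 0, "wz": 0, "gripper": 17}, {"dx": 0, "dy": -41, "dz": 18, "wx": 0, "wy": 0, "wz": 0, "gripper": 17}, {"dx": 0, "dy": -41, "dz": 19, "wx": 0, "wy": 0, "wz": 0, "gripper": 17}, {"dx": 0, "dy": -41, "dz": 19, "wx": 0, "wy": 0, "wz": 0, "gripper": 17}, {"dx": 0, "dy": -41, "dz": 20, "wx": 0, "wy": 0, "wz": 0, "gripper": 17}, {"dx": 0, "dy": -41, "dz": 20, "wx": 0, "wy": 0, "wz": 0, "gripper": 17}]}}

```text
time_s: 10.45
tool_pos: [471.4, 311.2, 264.6]
orientation: [2.222, 0.001, -2.221]
contact_force: [0.9, 0.2, -1.1]
width: 23.9
```

{"op": "step_arm", "data": {"targets": [{"dx": 0, "dy": -41, "dz": 20, "wx": 0, "wy": 0, "wz": 0, "gripper": 17}, {"dx": 45, "dy": 0, "dz": 0, "wx": 0, "wy": 0, "wz": 0, "gripper": 17}, {"dx": 45, "dy": 0, "dz": 0, "wx": 0, "wy": 0, "wz": 0, "gripper": 17}, {"dx": 45, "dy": 0, "dz": 0, "wx": 0, "wy": 0, "wz": 0, "gripper": 17}, {"dx": 40, "dy": 0, "dz": 0, "wx": 0, "wy": 0, "wz": 0, "gripper": 17}, {"dx": 25, "dy": 0, "dz": 0, "wx": 0, "wy": 0, "wz": 0, "gripper": 17}, {"dx": 8, "dy": 0, "dz": 0, "wx": 0, "wy": 0, "wz": 0, "gripper": 17}, {"dx": 7, "dy": 0, "dz": 0, "wx": 0, "wy": 0, "wz": 0, "gripper": 17}, {"dx": 0, "dy": 0, "dz": 0, "wx": 0, "wy": 0, "wz": 0, "gripper": 17}, {"dx": 0, "dy": 0, "dz": 0, "wx": 0, "wy": 0, "wz": 0, "gripper": 17}]}}

```text
time_s: 11.45
tool_pos: [453.1, 351.2, 50.6]
orientation: [-2.223, -0.002, 2.219]
contact_force: [-0.6, 0.2, -0.7]
width: 23.9
```

{"op": "step_arm", "data": {"targets": [{"dx": 0, "dy": -14, "dz": 0, "wx": 0, "wy": 0, "wz": 0, "gripper": 17}, {"dx": 4, "dy": 0, "dz": 0, "wx": 0, "wy": 0, "wz": 0, "gripper": 17}, {"dx": 0, "dy": 0, "dz": 0, "wx": 0, "wy": 0, "wz": 0, "gripper": 17}, {"dx": 0, "dy": 0, "dz": 0, "wx": 0, "wy": 0, "wz": 0, "gripper": 37}, {"dx": 0, "dy": 0, "dz": 0, "wx": 0, "wy": 0, "wz": 0, "gripper": 37}, {"dx": 0, "dy": 0, "dz": 0, "wx": 0, "wy": 0, "wz": 0, "gripper": 37}, {"dx": -15, "dy": 0, "dz": 0, "wx": 0, "wy": 0, "wz": 0, "gripper": 37}, {"dx": -40, "dy": 0, "dz": 0, "wx": 0, "wy": 0, "wz": 0, "gripper": 37}, {"dx": -45, "dy": 0, "dz": 0, "wx": 0, "wy": 0, "wz": 0, "gripper": 60}, {"dx": -45, "dy": 0, "dz": 0, "wx": 0, "wy": 0, "wz": 0, "gripper": 70}, {"dx": -45, "dy": 0, "dz": 0, "wx": 0, "wy": 0, "wz": 0, "gripper": 70}]}}

```text
time_s: 12.55
tool_pos: [452.2, 364.5, 238.5]
orientation: [-2.222, -0.001, 2.22]
contact_force: [0.7, 0.9, 0.2]
width: 70.0
```

```bash
python3 - <<'E'
from h import *
from rig import arm
d=snap("scene","sc1");s=snap("side","si1");f=lambda a,u,v,w,h:cv2.resize(a[v:v+h,u:u+w],(400,300),interpolation=cv2.INTER_CUBIC)
cv2.imwrite("pics/comp3.png",np.hstack([f(d["img"],290,165,108,81),f(s["img"],130,195,144,108)]))
print(arm.state()["joint_pos"].round(2))
E
```

```text
[0.6  0.39 1.56 0.   1.18 2.17]
```

View pics/comp3.png

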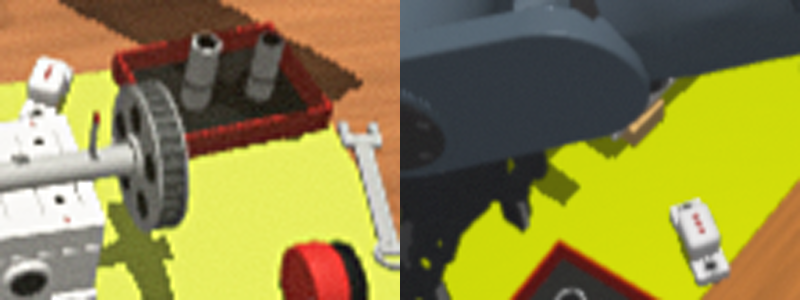

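Both sockets stand in the tray, at (200,70) and (265,65) in the left crop. Next is the pulley: pinch at −30°, two strokes of about 60°.

{"op": "step_arm", "data": {"targets": [{"dx": 0, "dy": 37.6, "dz": -24.2, "wx": 0, "wy": 0, "wz": 0, "gripper": 45}, {"dx": 0, "dy": 37.6, "dz": -24.2, "wx": 0, "wy": 0, "wz": 0, "gripper": 45}, {"dx": 0, "dy": 37.6, "dz": -24.2, "wx": 0, "wy": 0, "wz": 0, "gripper": 45}, {"dx": 0, "dy": 37.6, "dz": -24.2, "wx": 0, "wy": 0, "wz": 0, "gripper": 45}, {"dx": 0, "dy": 37.6, "dz": -24.2, "wx": 0, "wy": 0, "wz": 0, "gripper": 45}, {"dx": 27, "dy": 0, "dz": 0, "wx": 0, "wy": 0, "wz": 0, "gripper": 45}, {"dx": 0, "dy": 0, "dz": 0, "wx": 0, "wy": 7.5, "wz": 0, "gripper": 45}, {"dx": 0, "dy": 0, "dz": 0, "wx": 0, "wy": 7.5, "wz": 0, "gripper": 45}, {"dx": 0, "dy": 0, "dz": 0, "wx": 0, "wy": 7.5, "wz": 0, "gripper": 45}, {"dx": 0, "dy": 0, "dz": 0, "wx": 0, "wy": 7.5, "wz": 0, "gripper": 45}, {"dx": 0, "dy": 0, "dz": 0, "wx": 0, "wy": 0, "wz": 0, "gripper": 45}, {"dx": 0, "dy": 0, "dz": 0, "wx": 0, "wy": 0, "wz": 0, "gripper": 45}]}}

```text
time_s: 13.85
tool_pos: [573.5, 176.7, 208.8]
orientation: [2.718, -0.0, -1.574]
contact_force: [0.6, 0.3, 1.2]
width: 44.7
```

```bash
python3 - <<'E'
from h import *
from rig import arm
s=arm.state();R=Ro.from_rotvec(s["orientation"]).as_matrix();print(s["tool_pos"].round(1),R.round(3).tolist(),s["joint_pos"].round(2))
d=snap("wrist","w3");cv2.imwrite("pics/w3b.png",cv2.resize(d["img"],(640,480)))
E
```

```text
[573.5 176.7 208.8] [[0.498, 0.0, -0.867], [-0.0, -1.0, -0.0], [-0.867, 0.0, -0.498]] [ 0.28  0.29  1.9  -0.31  0.47  2.1 ]
```

View pics/w3b.png

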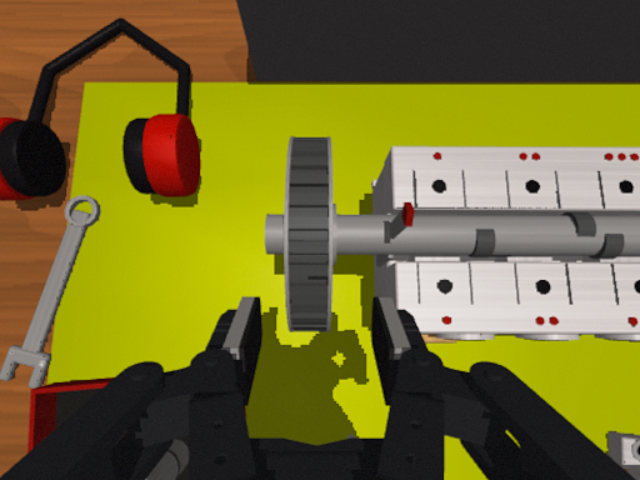

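The pulley is well between the fingers, about 3 mm left of their centre line (309 vs 316 px), so I shift that much, advance and pinch.

{"op": "step_arm", "data": {"targets": [{"dx": 15, "dy": -3, "dz": 0, "wx": 0, "wy": 0, "wz": 0, "gripper": 45}, {"dx": 20, "dy": 0, "dz": 0, "wx": 0, "wy": 0, "wz": 0, "gripper": 45}, {"dx": 20, "dy": 0, "dz": 0, "wx": 0, "wy": 0, "wz": 0, "gripper": 45}, {"dx": 0, "dy": 0, "dz": 0, "wx": 0, "wy": 0, "wz": 0, "gripper": 45}, {"dx": 0, "dy": 0, "dz": 0, "wx": 0, "wy": 0, "wz": 0, "gripper": 15}, {"dx": 0, "dy": 0, "dz": 0, "wx": 0, "wy": 0, "wz": 0, "gripper": 15}, {"dx": 0, "dy": 0, "dz": 0, "wx": 0, "wy": 0, "wz": 0, "gripper": 15}, {"dx": 0, "dy": 0, "dz": 0, "wx": 0, "wy": 0, "wz": 0, "gripper": 15}], "newtons": 40}}

```text
time_s: 14.7
tool_pos: [601.5, 180.7, 161.8]
orientation: [-2.721, -0.002, 1.568]
contact_force: [6.0, 7.0, -6.9]
width: 22.9
```

{"op": "step_arm", "data": {"targets": [{"dx": 0.23, "dy": 0, "dz": -4.45, "wx": 0, "wy": -6, "wz": 0, "gripper": 15}, {"dx": 0.23, "dy": 0, "dz": -4.45, "wx": 0, "wy": -6, "wz": 0, "gripper": 15}, {"dx": 0.23, "dy": 0, "dz": -4.45, "wx": 0, "wy": -6, "wz": 0, "gripper": 15}, {"dx": 0.23, "dy": 0, "dz": -4.45, "wx": 0, "wy": -6, "wz": 0, "gripper": 15}, {"dx": 0.23, "dy": 0, "dz": -4.45, "wx": 0, "wy": -6, "wz": 0, "gripper": 15}, {"dx": 0.23, "dy": 0, "dz": -4.45, "wx": 0, "wy": -6, "wz": 0, "gripper": 15}, {"dx": 0.23, "dy": 0, "dz": -4.45, "wx": 0, "wy": -6, "wz": 0, "gripper": 15}, {"dx": 0.23, "dy": 0, "dz": -4.45, "wx": 0, "wy": -6, "wz": 0, "gripper": 15}, {"dx": 0.23, "dy": 0, "dz": -4.45, "wx": 0, "wy": -6, "wz": 0, "gripper": 15}, {"dx": 0.23, "dy": 0, "dz": -4.45, "wx": 0, "wy": -6, "wz": 0, "gripper": 15}, {"dx": 0, "dy": 0, "dz": 0, "wx": 0, "wy": 0, "wz": 0, "gripper": 15}, {"dx": 0, "dy": 0, "dz": 0, "wx": 0, "wy": 0, "wz": 0, "gripper": 15}]}}

```text
time_s: 15.9
tool_pos: [643.9, 180.6, 162.2]
orientation: [-1.57, -0.004, 2.72]
contact_force: [0.8, 2.4, 2.3]
width: 23.4
```

{"op": "step_arm", "data": {"targets": [{"dx": 0, "dy": 0, "dz": 0, "wx": 0, "wy": 0, "wz": 0, "gripper": 45}, {"dx": 0, "dy": 0, "dz": 0, "wx": 0, "wy": 0, "wz": 0, "gripper": 45}, {"dx": -20, "dy": 0, "dz": 0, "wx": 0, "wy": 0, "wz": 0, "gripper": 45}, {"dx": -20, "dy": 0, "dz": 0, "wx": 0, "wy": 0, "wz": 0, "gripper": 45}, {"dx": -17, "dy": 0, "dz": 0, "wx": 0, "wy": 0, "wz": 0, "gripper": 45}]}}

```text
time_s: 16.4
tool_pos: [672.5, 179.8, 211.6]
orientation: [1.572, 0.001, -2.719]
contact_force: [0.3, 0.2, 0.3]
width: 45.4
```

{"op": "step_arm", "data": {"targets": [{"dx": 0.86, "dy": 0, "dz": 13.05, "wx": 0, "wy": 7.5, "wz": 0, "gripper": 45}, {"dx": 0.86, "dy": 0, "dz": 13.05, "wx": 0, "wy": 7.5, "wz": 0, "gripper": 45}, {"dx": 0.86, "dy": 0, "dz": 13.05, "wx": 0, "wy": 7.5, "wz": 0, "gripper": 45}, {"dx": 0.86, "dy": 0, "dz": 13.05, "wx": 0, "wy": 7.5, "wz": 0, "gripper": 45}, {"dx": 0.86, "dy": 0, "dz": 13.05, "wx": 0, "wy": 7.5, "wz": 0, "gripper": 45}, {"dx": 0.86, "dy": 0, "dz": 13.05, "wx": 0, "wy": 7.5, "wz": 0, "gripper": 45}, {"dx": 0.86, "dy": 0, "dz": 13.05, "wx": 0, "wy": 7.5, "wz": 0, "gripper": 45}, {"dx": 0.86, "dy": 0, "dz": 13.05, "wx": 0, "wy": 7.5, "wz": 0, "gripper": 45}, {"dx": 0, "dy": 0, "dz": 0, "wx": 0, "wy": 0, "wz": 0, "gripper": 45}, {"dx": 0, "dy": 0, "dz": 0, "wx": 0, "wy": 0, "wz": 0, "gripper": 45}]}}

```text
time_s: 17.4
tool_pos: [571.8, 179.9, 210.7]
orientation: [2.72, 0.001, -1.571]
contact_force: [0.7, 0.6, 1.4]
width: 45.0
```

```bash
python3 - <<'E'
from h import *
from rig import arm
s=arm.state();print(s["tool_pos"].round(1),Ro.from_rotvec(s["orientation"]).as_matrix().round(2).tolist())
d=snap("wrist","w4");e=snap("scene","sc2")
f=lambda a,u,v,w,h:cv2.resize(a[v:v+h,u:u+w],(400,300),interpolation=cv2.INTER_CUBIC)
cv2.imwrite("pics/comp4.png",np.hstack([f(d["img"],180,80,200,150),f(e["img"],300,165,80,60)]))
E
```

```text
[571.8 179.9 210.7] [[0.5, 0.0, -0.87], [0.0, -1.0, -0.0], [-0.87, 0.0, -0.5]]
```

View pics/comp4.png

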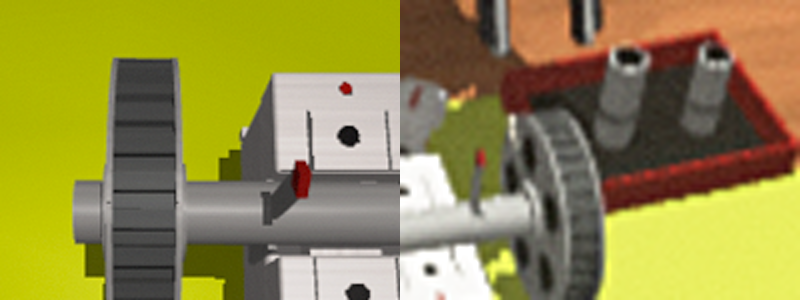

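In the scene crop the white line shows on the inner face at (513,125), about −60°, as expected. Second stroke.

{"op": "step_arm", "data": {"targets": [{"dx": 20, "dy": 0, "dz": 0, "wx": 0, "wy": 0, "wz": 0, "gripper": 45}, {"dx": 20, "dy": 0, "dz": 0, "wx": 0, "wy": 0, "wz": 0, "gripper": 45}, {"dx": 17, "dy": 0, "dz": 0, "wx": 0, "wy": 0, "wz": 0, "gripper": 45}, {"dx": 0, "dy": 0, "dz": 0, "wx": 0, "wy": 0, "wz": 0, "gripper": 45}, {"dx": 0, "dy": 0, "dz": 0, "wx": 0, "wy": 0, "wz": 0, "gripper": 15}, {"dx": 0, "dy": 0, "dz": 0, "wx": 0, "wy": 0, "wz": 0, "gripper": 15}, {"dx": 0, "dy": 0, "dz": 0, "wx": 0, "wy": 0, "wz": 0, "gripper": 15}, {"dx": 0, "dy": 0, "dz": 0, "wx": 0, "wy": 0, "wz": 0, "gripper": 15}]}}

```text
time_s: 18.3
tool_pos: [601.2, 180.7, 161.9]
orientation: [-2.722, -0.003, 1.568]
contact_force: [5.2, 7.3, -4.6]
width: 23.1
```

{"op": "step_arm", "data": {"targets": [{"dx": 0.23, "dy": 0, "dz": -4.4, "wx": 0, "wy": -6, "wz": 0, "gripper": 15}, {"dx": 0.23, "dy": 0, "dz": -4.4, "wx": 0, "wy": -6, "wz": 0, "gripper": 15}, {"dx": 0.23, "dy": 0, "dz": -4.4, "wx": 0, "wy": -6, "wz": 0, "gripper": 15}, {"dx": 0.23, "dy": 0, "dz": -4.4, "wx": 0, "wy": -6, "wz": 0, "gripper": 15}, {"dx": 0.23, "dy": 0, "dz": -4.4, "wx": 0, "wy": -6, "wz": 0, "gripper": 15}, {"dx": 0.23, "dy": 0, "dz": -4.4, "wx": 0, "wy": -6, "wz": 0, "gripper": 15}, {"dx": 0.23, "dy": 0, "dz": -4.4, "wx": 0, "wy": -6, "wz": 0, "gripper": 15}, {"dx": 0.23, "dy": 0, "dz": -4.4, "wx": 0, "wy": -6, "wz": 0, "gripper": 15}, {"dx": 0.23, "dy": 0, "dz": -4.4, "wx": 0, "wy": -6, "wz": 0, "gripper": 15}, {"dx": 0.23, "dy": 0, "dz": -4.4, "wx": 0, "wy": -6, "wz": 0, "gripper": 15}, {"dx": 0, "dy": 0, "dz": 0, "wx": 0, "wy": 0, "wz": 0, "gripper": 15}, {"dx": 0, "dy": 0, "dz": 0, "wx": 0, "wy": 0, "wz": 0, "gripper": 15}]}}

```text
time_s: 19.5
tool_pos: [643.5, 180.5, 162.4]
orientation: [-1.573, -0.003, 2.719]
contact_force: [2.9, 2.1, 3.6]
width: 23.1
```

```bash
python3 - <<'E'
from h import *
d=snap("wrist","w5");e=snap("scene","sc3");s=snap("side","si3")
f=lambda a,u,v,w,h:cv2.resize(a[v:v+h,u:u+w],(400,300),interpolation=cv2.INTER_CUBIC)
cv2.imwrite("pics/comp5.png",np.vstack([np.hstack([cv2.resize(d["img"],(400,300)),f(e["img"],310,165,80,60)]),np.hstack([f(s["img"],130,185,96,72),f(d["img"],180,80,160,120)])]))
for n,c in(("scene",e),("side",s),("wrist",d)):print(n,proj(c,[623,180,187]).round(1),proj(c,[623,168,187]).round(1))
E
```

```text
scene [332.2 192. ] [328.2 192.5]
side [167.8 211.6] [171.2 208.7]
wrist [251.3 313.7] [274.7 313.7]
```

View pics/comp5.png

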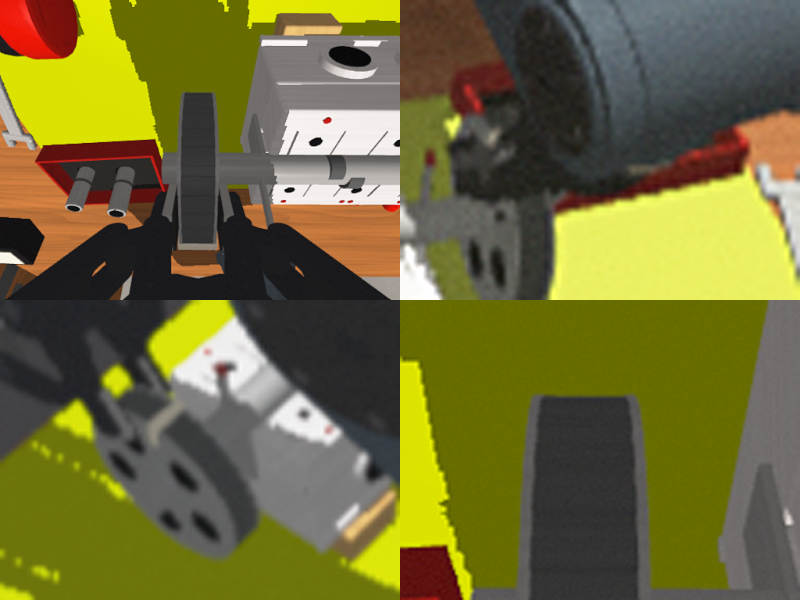

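The side crop shows the white tooth near the top, at about (168,420), with the pointer behind it. I'll release, back off and check from straight above.

{"op": "step_arm", "data": {"targets": [{"dx": 0, "dy": 0, "dz": 0, "wx": 0, "wy": 0, "wz": 0, "gripper": 45}, {"dx": 0, "dy": 0, "dz": 0, "wx": 0, "wy": 0, "wz": 0, "gripper": 45}, {"dx": -20, "dy": 0, "dz": 0, "wx": 0, "wy": 0, "wz": 0, "gripper": 45}, {"dx": -20, "dy": 0, "dz": 0, "wx": 0, "wy": 0, "wz": 0, "gripper": 45}, {"dx": -17, "dy": 0, "dz": 0, "wx": 0, "wy": 0, "wz": 0, "gripper": 45}, {"dx": 0.86, "dy": 0, "dz": 13.05, "wx": 0, "wy": 7.5, "wz": 0, "gripper": 45}, {"dx": 0.86, "dy": 0, "dz": 13.05, "wx": 0, "wy": 7.5, "wz": 0, "gripper": 45}, {"dx": 0.86, "dy": 0, "dz": 13.05, "wx": 0, "wy": 7.5, "wz": 0, "gripper": 45}, {"dx": 0.86, "dy": 0, "dz": 13.05, "wx": 0, "wy": 7.5, "wz": 0, "gripper": 45}, {"dx": -40, "dy": 0, "dz": 20, "wx": 0, "wy": 0, "wz": 0, "gripper": 45}, {"dx": -40, "dy": 0, "dz": 30, "wx": 0, "wy": 0, "wz": 0, "gripper": 45}, {"dx": 0, "dy": 0, "dz": 30, "wx": 0, "wy": 0, "wz": 0, "gripper": 45}]}}

```text
time_s: 20.85
tool_pos: [541.5, 180.0, 308.7]
orientation: [-2.23, -0.003, 2.212]
contact_force: [0.0, -0.3, -0.9]
width: 45.2
```

{"op": "step_arm", "data": {"targets": [{"dx": 0, "dy": 0, "dz": 0, "wx": 0, "wy": 0, "wz": 0, "gripper": 85}, {"dx": 0, "dy": 0, "dz": 0, "wx": 0, "wy": 0, "wz": 0, "gripper": 85}]}}

```text
time_s: 21.05
tool_pos: [541.0, 179.7, 303.7]
orientation: [2.221, 0.001, -2.221]
contact_force: [0.6, 0.2, -0.5]
width: 72.8
```

```bash
python3 - <<'E'
from h import *
d=snap("wrist","w6");s=snap("side","si4")
print(d["T"][:3,3].round(1),proj(d,[623,180,187]).round(1))
p=proj(d,[623,165,187]);u,v=int(p[0])-50,max(0,int(p[1])-45)
print(u,v)
cv2.imwrite("pics/comp6.png",np.hstack([cv2.resize(d["img"][v:v+90,u:u+120],(400,300),interpolation=cv2.INTER_CUBIC),cv2.resize(s["img"][185:257,130:226],(400,300),interpolation=cv2.INTER_CUBIC)]))
E
```

```text
[624.  178.5 445.9] [250.6  81.6]
219 36
```

View pics/comp6.png

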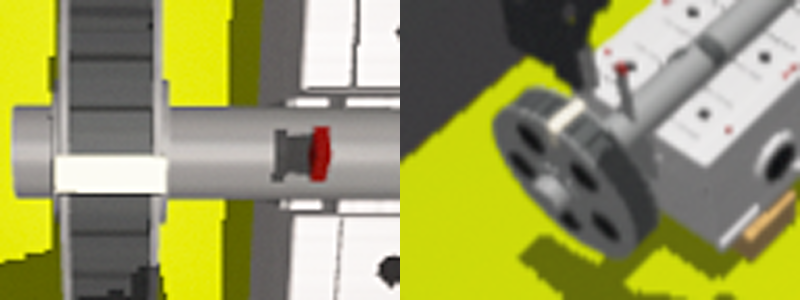

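The mark sits 21 crop px (5.2 mm) short of the pointer on the robot's side, so it needs about +5°. I'll pinch at the top and correct.

{"op": "step_arm", "data": {"targets": [{"dx": 0, "dy": 0, "dz": -41, "wx": 0, "wy": 0, "wz": 0, "gripper": 45}, {"dx": 0, "dy": 0, "dz": -41, "wx": 0, "wy": 0, "wz": 0, "gripper": 45}, {"dx": 45, "dy": 0, "dz": 0, "wx": 0, "wy": 0, "wz": 0, "gripper": 45}, {"dx": 45, "dy": 0, "dz": 0, "wx": 0, "wy": 0, "wz": 0, "gripper": 45}, {"dx": 25, "dy": 0, "dz": 0, "wx": 0, "wy": 0, "wz": 0, "gripper": 45}, {"dx": 21, "dy": 0, "dz": 0, "wx": 0, "wy": 0, "wz": 0, "gripper": 45}, {"dx": 0, "dy": 0, "dz": 0, "wx": 0, "wy": 0, "wz": 0, "gripper": 45}, {"dx": 0, "dy": 0, "dz": 0, "wx": 0, "wy": 0, "wz": 0, "gripper": 45}, {"dx": 0, "dy": 0, "dz": 0, "wx": 0, "wy": 0, "wz": 0, "gripper": 15}, {"dx": 0, "dy": 0, "dz": 0, "wx": 0, "wy": 0, "wz": 0, "gripper": 15}, {"dx": 0, "dy": 0, "dz": 0, "wx": 0, "wy": 0, "wz": 0, "gripper": 15}, {"dx": 0, "dy": 0, "dz": 0, "wx": 0, "wy": 0, "wz": 0, "gripper": 15}]}}

```text
time_s: 22.35
tool_pos: [624.0, 180.6, 169.0]
orientation: [-2.224, -0.002, 2.218]
contact_force: [1.2, 5.6, 4.0]
width: 23.2
```

{"op": "step_arm", "data": {"targets": [{"dx": 0.1, "dy": 0, "dz": -1.9, "wx": 0, "wy": -2.5, "wz": 0, "gripper": 15}, {"dx": 0.1, "dy": 0, "dz": -1.9, "wx": 0, "wy": -2.5, "wz": 0, "gripper": 15}, {"dx": 0, "dy": 0, "dz": 0, "wx": 0, "wy": 0, "wz": 0, "gripper": 15}, {"dx": 0, "dy": 0, "dz": 0, "wx": 0, "wy": 0, "wz": 0, "gripper": 15}, {"dx": 0, "dy": 0, "dz": 0, "wx": 0, "wy": 0, "wz": 0, "gripper": 45}, {"dx": 0, "dy": 0, "dz": 0, "wx": 0, "wy": 0, "wz": 0, "gripper": 45}, {"dx": -20, "dy": 0, "dz": 0, "wx": 0, "wy": 0, "wz": 0, "gripper": 45}, {"dx": -40, "dy": 0, "dz": 0, "wx": 0, "wy": 5, "wz": 0, "gripper": 45}, {"dx": -40, "dy": 0, "dz": 40, "wx": 0, "wy": 0, "wz": 0, "gripper": 45}, {"dx": -40, "dy": 0, "dz": 45, "wx": 0, "wy": 0, "wz": 0, "gripper": 85}, {"dx": 0, "dy": 0, "dz": 0, "wx": 0, "wy": 0, "wz": 0, "gripper": 85}, {"dx": 0, "dy": 0, "dz": 0, "wx": 0, "wy": 0, "wz": 0, "gripper": 85}]}}

```text
time_s: 23.55
tool_pos: [559.4, 179.7, 296.4]
orientation: [2.223, 0.001, -2.219]
contact_force: [-0.2, 0.2, -0.6]
width: 84.4
```

```bash
cat >> h.py <<'E'
def markcheck(d):
    im=d["img"];p=proj(d,[623,180,187]);u,v=int(p[0]),int(p[1])
    r=im[max(0,v-25):v+25,u-20:u+20];h=cv2.cvtColor(r,cv2.COLOR_BGR2HSV)
    m=cv2.inRange(h,(0,0,215),(180,60,255));y,x=np.nonzero(m)
    P=onz(d,x.mean()+u-20,y.mean()+max(0,v-25),187)
    r2=im[max(0,v-25):v+25,u+20:u+90];h2=cv2.cvtColor(r2,cv2.COLOR_BGR2HSV)
    m2=cv2.inRange(h2,(0,150,80),(8,255,255))|cv2.inRange(h2,(172,150,80),(180,255,255));y2,x2=np.nonzero(m2)
    Q=onz(d,x2.mean()+u+20,y2.mean()+max(0,v-25),187)
    print("mark",P.round(1),len(x),"pointer",Q.round(1),len(x2))
E
python3 - <<'E'
from h import *
d=snap("wrist","w7");print(d["T"][:3,3].round(1))
markcheck(np.load("w6.npz"));markcheck(d)
E
```

```text
[642.1 178.4 438.7]
mark [618.3 178.8 187. ] 362 pointer [622.9 129.8 187. ] 73
mark [624.1 179.3 187. ] 363 pointer [623.5 129.8 187. ] 74
```

The mark is within 0.6 mm of the pointer. Next is cap 3: go above it, turned to ψ=−30°, and refine.

{"op": "step_arm", "data": {"targets": [{"dx": 10, "dy": 6, "dz": 34, "wx": -7.5, "wy": 0, "wz": 0, "gripper": 85}, {"dx": 20, "dy": 2, "dz": 34, "wx": -7.5, "wy": 0, "wz": 0, "gripper": 85}, {"dx": 20, "dy": -3, "dz": 34, "wx": -7.5, "wy": 0, "wz": 0, "gripper": 85}, {"dx": 20, "dy": -7, "dz": 33, "wx": -7.5, "wy": 0, "wz": 0, "gripper": 85}, {"dx": 20, "dy": 0, "dz": 0, "wx": -7.5, "wy": 0, "wz": 0, "gripper": 85}, {"dx": 6, "dy": 0, "dz": 0, "wx": -7.5, "wy": 0, "wz": 0, "gripper": 85}, {"dx": 0, "dy": 0, "dz": 0, "wx": -7.5, "wy": 0, "wz": 0, "gripper": 85}, {"dx": 0, "dy": 0, "dz": 0, "wx": -7.5, "wy": 0, "wz": 0, "gripper": 85}, {"dx": 0, "dy": 0, "dz": 0, "wx": 0, "wy": 0, "wz": 0, "gripper": 85}, {"dx": 0, "dy": 0, "dz": 0, "wx": 0, "wy": 0, "wz": 0, "gripper": 85}]}}

```text
time_s: 24.6
tool_pos: [425.4, 155.1, 198.6]
orientation: [1.585, 0.912, -1.588]
contact_force: [-0.3, 0.8, -0.2]
width: 84.9
```

```bash
cat >> h.py <<'E'
def capmeas(d,c,R=60):
    "near px of world (c,30): red dots at z44, dark round holes at z18"
    im=d["img"];p=proj(d,[c[0],c[1],30]);u0,v0=int(max(0,p[0]-R)),int(max(0,p[1]-R));r=im[v0:v0+2*R,u0:u0+2*R]
    h=cv2.cvtColor(r,cv2.COLOR_BGR2HSV)
    red=cv2.inRange(h,(0,130,80),(8,255,255))|cv2.inRange(h,(172,130,80),(180,255,255))
    D=[];H=[]
    for m,z,o in((red,44,D),(cv2.inRange(h,(0,0,0),(180,255,65)),18,H)):
        n,_,st,ce=cv2.connectedComponentsWithStats(m)
        for i in range(1,n):
            a=st[i,4];w,hh=st[i,2:4]
            if 4<a<220 and max(w,hh)<2.2*min(w,hh)+1:
                P=onz(d,ce[i,0]+u0,ce[i,1]+v0,z);o.append(P[:2])
                print("dot" if z==44 else "hole",P.round(1),a)
    return np.array(D),np.array(H)
E
python3 - <<'E'
from h import *
from rig import arm
s=arm.state();R=Ro.from_rotvec(s["orientation"]).as_matrix();print(s["tool_pos"].round(1),np.degrees(np.arctan2(R[1,1],R[0,1])).round(2))
d=snap("wrist","w8");D,H=capmeas(d,(424,154))
E
```

```text
[425.4 155.1 198.6] -30.21
dot [407.3 232.2  44. ] 30
dot [417.5 158.9  44. ] 21
dot [424.4 154.7  44. ] 22
dot [431.2 150.6  44. ] 21
hole [396.1 172.   18. ] 56
hole [452.3 137.1  18. ] 57
```

{"op": "step_arm", "data": {"targets": [{"dx": 40, "dy": -0.7, "dz": 1.0, "wx": 1.5, "wy": 0, "wz": 0, "gripper": 85}, {"dx": 40, "dy": 0, "dz": 0, "wx": 0, "wy": 0, "wz": 0, "gripper": 85}, {"dx": 40, "dy": 0, "dz": 0, "wx": 0, "wy": 0, "wz": 0, "gripper": 75}, {"dx": 35, "dy": 0, "dz": 0, "wx": 0, "wy": 0, "wz": 0, "gripper": 70}, {"dx": 15, "dy": 0, "dz": 0, "wx": 0, "wy": 0, "wz": 0, "gripper": 65}, {"dx": 8, "dy": 0, "dz": 0, "wx": 0, "wy": 0, "wz": 0, "gripper": 65}, {"dx": 0, "dy": 0, "dz": 0, "wx": 0, "wy": 0, "wz": 0, "gripper": 65}, {"dx": 0, "dy": 0, "dz": 0, "wx": 0, "wy": 0, "wz": 0, "gripper": 38}, {"dx": 0, "dy": 0, "dz": 0, "wx": 0, "wy": 0, "wz": 0, "gripper": 38}, {"dx": 0, "dy": 0, "dz": 0, "wx": 0, "wy": 0, "wz": 0, "gripper": 38}, {"dx": 0, "dy": 0, "dz": 0, "wx": 0, "wy": 0, "wz": 0, "gripper": 38}], "newtons": 40}}

```text
time_s: 25.75
tool_pos: [424.9, 154.9, 22.5]
orientation: [1.603, 0.896, -1.6]
contact_force: [-0.7, 0.1, 7.7]
width: 43.2
```

```bash
python3 - <<'E'
from h import *
from rig import arm
s=arm.state();R=Ro.from_rotvec(s["orientation"]).as_matrix();print(s["tool_pos"].round(1),np.degrees(np.arctan2(R[1,1],R[0,1])).round(2),R[:,0].round(3),s["width"],s["contact_force"])
E
```

```text
[424.9 154.9  22.5] -31.49 [ 0.002  0.    -1.   ] 43.17104476665012 [-0.67587833  0.10696167  7.71108981]
```

{"op": "step_arm", "data": {"targets": [{"dx": -25, "dy": 0, "dz": 0, "wx": 0, "wy": 0, "wz": 0, "gripper": 38}, {"dx": -40, "dy": 0, "dz": 0, "wx": -6.3, "wy": 0, "wz": 0, "gripper": 38}, {"dx": -40, "dy": 0, "dz": 0, "wx": -6.3, "wy": 0, "wz": 0, "gripper": 38}, {"dx": -40, "dy": 0, "dz": 0, "wx": -6.3, "wy": 0, "wz": 0, "gripper": 38}, {"dx": -40, "dy": 0, "dz": 0, "wx": -6.3, "wy": 0, "wz": 0, "gripper": 38}, {"dx": -15, "dy": 0, "dz": 0, "wx": -6.3, "wy": 0, "wz": 0, "gripper": 38}, {"dx": 0, "dy": 32.8, "dz": 30.8, "wx": 0, "wy": 0, "wz": 0, "gripper": 38}, {"dx": 0, "dy": 32.8, "dz": 30.8, "wx": 0, "wy": 0, "wz": 0, "gripper": 38}, {"dx": 0, "dy": 32.8, "dz": 30.8, "wx": 0, "wy": 0, "wz": 0, "gripper": 38}, {"dx": 0, "dy": 32.8, "dz": 30.8, "wx": 0, "wy": 0, "wz": 0, "gripper": 38}, {"dx": 0, "dy": 32.8, "dz": 30.8, "wx": 0, "wy": 0, "wz": 0, "gripper": 38}, {"dx": 0, "dy": 32.8, "dz": 30.8, "wx": 0, "wy": 0, "wz": 0, "gripper": 38}]}}

```text
time_s: 26.95
tool_pos: [622.1, -31.5, 222.0]
orientation: [1.209, 1.209, -1.209]
contact_force: [0.3, -0.2, -0.6]
width: 43.1
```

{"op": "step_arm", "data": {"targets": [{"dx": 0, "dy": 0, "dz": 0, "wx": 0, "wy": 0, "wz": 0, "gripper": 38}, {"dx": 0, "dy": 0, "dz": 0, "wx": 0, "wy": 0, "wz": 0, "gripper": 38}, {"dx": 0, "dy": 0, "dz": 0, "wx": 0, "wy": 0, "wz": 0, "gripper": 38}]}}

```text
time_s: 27.25
tool_pos: [620.3, -29.3, 221.6]
orientation: [1.209, 1.21, -1.209]
contact_force: [-0.0, -0.4, -2.6]
width: 42.6
```

```bash
cat > st.py <<'E'
from h import *
from rig import arm
s=arm.state();R=Ro.from_rotvec(s["orientation"]).as_matrix();print(s["tool_pos"].round(1),np.degrees(np.arctan2(R[1,1],R[0,1])).round(2),R[:,0].round(3),s["width"].round(1),s["contact_force"].round(1))
E
python3 st.py; python3 - <<'E'
from h import *
d=snap("wrist","w9");print(d["T"][:3,3])
f=.64
cv2.imwrite("pics/w9b.png",cv2.resize(d["img"],(640,480)))
E
```

```text
[620.21830582  52.53060675 363.84555983]Traceback (most recent call last):
  File "st.py", line 3, in <module>
    s=arm.state();R=Ro.from_rotvec(s["orientation"]).as_matrix();print(s["tool_pos"].round(1),np.degrees(np.arctan2(R[1,1],R[0,1])).round(2),R[:,0].round(3),s["width"].round(1),s["contact_force"].round(1))
                                                                                                                                                             ^^^^^^^^^^^^^^^^
AttributeError: 'float' object has no attribute 'round'
```

View pics/w9b.png

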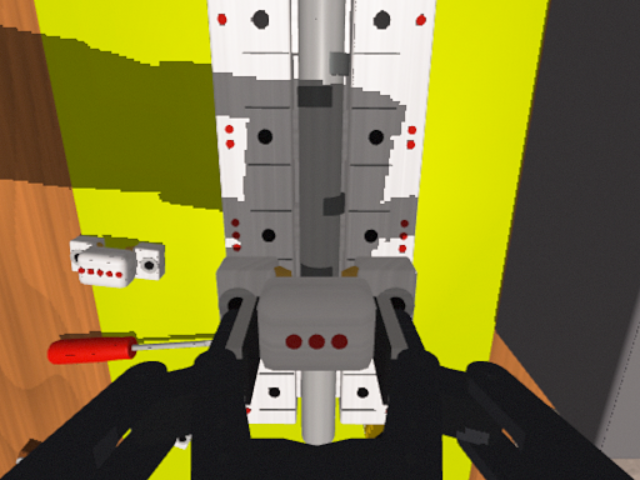

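Cap 3 hangs over its seat. Its dots are at (293..340,341), seat 3's holes at (268,235) and (371,235), and seat 2's at y=136 (all 640x480 px). Now the relative offset.

```bash
sed -i 's/s\["width"\].round(1)/round(float(s["width"]),1)/' st.py; python3 st.py; cat >> h.py <<'E'
def reddots(d,box,z):
    u0,v0,u1,v1=box;h=cv2.cvtColor(d["img"][v0:v1,u0:u1],cv2.COLOR_BGR2HSV)
    red=cv2.inRange(h,(0,130,60),(8,255,255))|cv2.inRange(h,(172,130,60),(180,255,255))
    n,_,st,ce=cv2.connectedComponentsWithStats(red)
    return np.array([onz(d,ce[i,0]+u0,ce[i,1]+v0,z) for i in range(1,n) if st[i,4]>8])
E
python3 - <<'E'
from h import *
d=np.load("w9.npz");im=d["img"]
for a in [((268,235),(371,235)),((265,136),(376,136))]:
    P=[onz(d,*dark(im,u*.8,v*.8,5,60),125) for u,v in a];print(np.round(P,1).tolist(),np.mean(P,0).round(1))
D=reddots(d,(210,255,300,290),221.6+21.5);print(D.round(1).tolist(),D.mean(0).round(1))
E
```

```text
[620.4 -29.1 221.8] 0.07 [-0.  0. -1.] 43.4 [ 0.8 -0.4 -1.3]
[[589.1, -29.6, 125.0], [655.1, -29.9, 125.0]] [622.1 -29.7 125. ]
[[589.4, 32.4, 125.0], [655.4, 32.2, 125.0]] [622.4  32.3 125. ]
[[612.0, -29.4, 243.1], [620.2, -29.4, 243.1], [628.4, -29.4, 243.1]] [620.2 -29.4 243.1]
```

{"op": "step_arm", "data": {"targets": [{"dx": 20, "dy": 1.8, "dz": 0.4, "wx": 0, "wy": 0, "wz": 0, "gripper": 38}, {"dx": 20, "dy": 0, "dz": 0, "wx": 0, "wy": 0, "wz": 0, "gripper": 38}, {"dx": 15, "dy": 0, "dz": 0, "wx": 0, "wy": 0, "wz": 0, "gripper": 38}, {"dx": 10, "dy": 0, "dz": 0, "wx": 0, "wy": 0, "wz": 0, "gripper": 38}, {"dx": 5, "dy": 0, "dz": 0, "wx": 0, "wy": 0, "wz": 0, "gripper": 38}, {"dx": 2, "dy": 0, "dz": 0, "wx": 0, "wy": 0, "wz": 0, "gripper": 38}, {"dx": 0, "dy": 0, "dz": 0, "wx": 0, "wy": 0, "wz": 0, "gripper": 38}, {"dx": 0, "dy": 0, "dz": 0, "wx": 0, "wy": 0, "wz": 0, "gripper": 38}]}}

```text
time_s: 28.1
tool_pos: [623.2, -30.4, 150.1]
orientation: [1.209, 1.209, -1.208]
contact_force: [0.2, -0.3, -1.4]
width: 43.0
```

```bash
python3 st.py
```

```text
[623.2 -30.4 150.1] 0.03 [ 0.001 -0.    -1.   ] 43.0 [ 0.2 -0.3 -1.4]
```

{"op": "step_arm", "data": {"targets": [{"dx": 1.5, "dy": -0.7, "dz": 0, "wx": 0, "wy": 0, "wz": 0, "gripper": 38}, {"dx": 1.2, "dy": 0, "dz": 0, "wx": 0, "wy": 0, "wz": 0, "gripper": 38}, {"dx": 0, "dy": 0, "dz": 0, "wx": 0, "wy": 0, "wz": 0, "gripper": 38}, {"dx": 0, "dy": 0, "dz": 0, "wx": 0, "wy": 0, "wz": 0, "gripper": 38}]}}

```text
time_s: 28.5
tool_pos: [622.3, -30.5, 147.6]
orientation: [1.209, 1.209, -1.209]
contact_force: [-3.8, -1.5, 5.0]
width: 43.1
```

{"op": "step_arm", "data": {"targets": [{"dx": 0, "dy": 0, "dz": 0, "wx": 0, "wy": 0, "wz": 0, "gripper": 60}, {"dx": 0, "dy": 0, "dz": 0, "wx": 0, "wy": 0, "wz": 0, "gripper": 65}, {"dx": 0, "dy": 0, "dz": 0, "wx": 0, "wy": 0, "wz": 0, "gripper": 65}, {"dx": -20, "dy": 0, "dz": 0, "wx": 0, "wy": 0, "wz": 0, "gripper": 65}, {"dx": -40, "dy": 0, "dz": 0, "wx": 0, "wy": 0, "wz": 0, "gripper": 85}, {"dx": -40, "dy": 0, "dz": 30, "wx": 0, "wy": 0, "wz": 0, "gripper": 85}, {"dx": 0, "dy": 0, "dz": 30, "wx": 0, "wy": 0, "wz": 0, "gripper": 85}, {"dx": 0, "dy": 0, "dz": 0, "wx": 0, "wy": 0, "wz": 0, "gripper": 85}, {"dx": 0, "dy": 0, "dz": 0, "wx": 0, "wy": 0, "wz": 0, "gripper": 85}]}}

```text
time_s: 29.4
tool_pos: [622.0, -90.6, 246.3]
orientation: [1.21, 1.21, -1.21]
contact_force: [-0.2, -0.4, 0.1]
width: 85.0
```

```bash
python3 st.py; python3 - <<'E'
from h import *
d=snap("wrist","w10");print(proj(d,[622,-30,169]))
cv2.imwrite("pics/w10b.png",cv2.resize(d["img"],(640,480)))
p=proj(d,[622,-30,169]);u,v=map(int,p);print(reddots(d,(u-25,v-20,u+25,v+20),169).round(1).tolist())
E
```

```text
[622.  -90.6 246.3] -0.04 [-0.001  0.    -1.   ] 85.0 [-0.2 -0.4  0.1]
[253.34976382 112.88756914]
[[613.9, -30.6, 169.0], [622.1, -30.6, 169.0], [630.3, -30.6, 169.0]]
```

View pics/w10b.png

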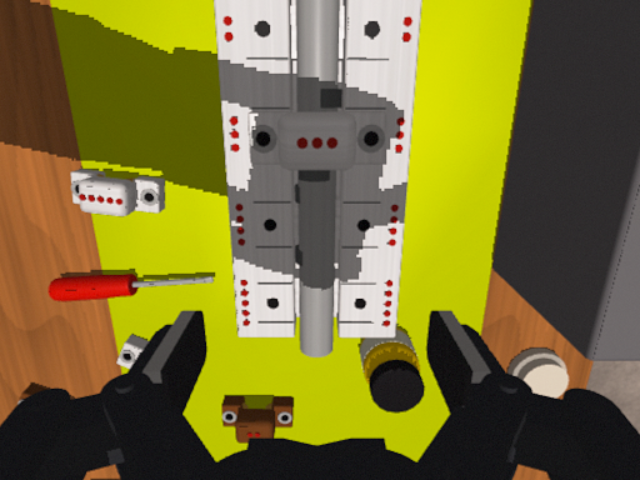

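Cap 3 lies square on seat 3 at (622.1,−30.6). On to cap 2.

{"op": "step_arm", "data": {"targets": [{"dx": 0, "dy": -30.5, "dz": 33.4, "wx": 0, "wy": 0, "wz": 0, "gripper": 85}, {"dx": 0, "dy": -30.5, "dz": 33.4, "wx": 0, "wy": 0, "wz": 0, "gripper": 85}, {"dx": 0, "dy": -30.5, "dz": 33.4, "wx": 0, "wy": 0, "wz": 0, "gripper": 85}, {"dx": 0, "dy": -30.5, "dz": 33.4, "wx": 0, "wy": 0, "wz": 0, "gripper": 85}, {"dx": 0, "dy": -30.5, "dz": 33.4, "wx": 0, "wy": 0, "wz": 0, "gripper": 85}, {"dx": 0, "dy": -30.5, "dz": 33.4, "wx": 0, "wy": 0, "wz": 0, "gripper": 85}, {"dx": 12, "dy": 0, "dz": 0, "wx": 6.9, "wy": 0, "wz": 0, "gripper": 85}, {"dx": 12, "dy": 0, "dz": 0, "wx": 6.9, "wy": 0, "wz": 0, "gripper": 85}, {"dx": 12, "dy": 0, "dz": 0, "wx": 6.9, "wy": 0, "wz": 0, "gripper": 85}, {"dx": 10, "dy": 0, "dz": 0, "wx": 6.8, "wy": 0, "wz": 0, "gripper": 85}, {"dx": 0, "dy": 0, "dz": 0, "wx": 0, "wy": 0, "wz": 0, "gripper": 85}, {"dx": 0, "dy": 0, "dz": 0, "wx": 0, "wy": 0, "wz": 0, "gripper": 85}]}}

```text
time_s: 30.65
tool_pos: [439.5, -290.3, 200.7]
orientation: [1.55, 0.946, -1.55]
contact_force: [-0.4, 0.5, 0.6]
width: 85.3
```

```bash
python3 st.py; python3 - <<'E'
from h import *
d=np.load("w10.npz");im=d["img"]
P=[onz(d,*dark(im,u*.8,v*.8,5,60),125) for u,v in((273,303),(360,303))];print("seat5",np.round(P,1).tolist(),np.mean(P,0).round(1))
d=snap("wrist","w11");D,H=capmeas(d,(439,-295))
E
```

```text
[ 439.5 -290.3  200.7] -27.23 [-0.  0. -1.] 85.3 [-0.4  0.5  0.6]
seat5 [[588.6, -153.4, 125.0], [654.5, -153.6, 125.0]] [ 621.6 -153.5  125. ]
dot [ 435.3 -293.    44. ] 21
dot [ 442.3 -296.6   44. ] 21
hole [ 409.4 -279.7   18. ] 58
hole [ 468.  -309.8   18. ] 40
```

{"op": "step_arm", "data": {"targets": [{"dx": 40, "dy": 1.4, "dz": 4.3, "wx": 0, "wy": 0, "wz": 0, "gripper": 85}, {"dx": 40, "dy": 0, "dz": 0, "wx": 0, "wy": 0, "wz": 0, "gripper": 85}, {"dx": 40, "dy": 0, "dz": 0, "wx": 0, "wy": 0, "wz": 0, "gripper": 75}, {"dx": 35, "dy": 0, "dz": 0, "wx": 0, "wy": 0, "wz": 0, "gripper": 70}, {"dx": 15, "dy": 0, "dz": 0, "wx": 0, "wy": 0, "wz": 0, "gripper": 65}, {"dx": 8, "dy": 0, "dz": 0, "wx": 0, "wy": 0, "wz": 0, "gripper": 65}, {"dx": 0, "dy": 0, "dz": 0, "wx": 0, "wy": 0, "wz": 0, "gripper": 65}, {"dx": 0, "dy": 0, "dz": 0, "wx": 0, "wy": 0, "wz": 0, "gripper": 38}, {"dx": 0, "dy": 0, "dz": 0, "wx": 0, "wy": 0, "wz": 0, "gripper": 38}, {"dx": 0, "dy": 0, "dz": 0, "wx": 0, "wy": 0, "wz": 0, "gripper": 38}, {"dx": 0, "dy": 0, "dz": 0, "wx": 0, "wy": 0, "wz": 0, "gripper": 38}], "newtons": 40}}

```text
time_s: 31.8
tool_pos: [439.2, -295.8, 24.2]
orientation: [1.553, 0.941, -1.552]
contact_force: [-1.2, 0.7, 6.1]
width: 42.9
```

```bash
python3 st.py
```

```text
[ 439.2 -295.8   24.2] -27.46 [ 0.002 -0.001 -1.   ] 42.9 [-1.2  0.7  6.1]
```

{"op": "step_arm", "data": {"targets": [{"dx": -25, "dy": 0, "dz": 0, "wx": 0, "wy": 0, "wz": 0, "gripper": 38}, {"dx": -45, "dy": 0, "dz": 0, "wx": -6.8, "wy": 0, "wz": 0, "gripper": 38}, {"dx": -45, "dy": 0, "dz": 0, "wx": -6.8, "wy": 0, "wz": 0, "gripper": 38}, {"dx": -45, "dy": 0, "dz": 0, "wx": -6.8, "wy": 0, "wz": 0, "gripper": 38}, {"dx": -45, "dy": 0, "dz": 0, "wx": -6.9, "wy": 0, "wz": 0, "gripper": 38}]}}

```text
time_s: 32.3
tool_pos: [438.2, -295.1, 230.4]
orientation: [1.207, 1.209, -1.207]
contact_force: [0.8, -0.3, -1.2]
width: 43.5
```

{"op": "step_arm", "data": {"targets": [{"dx": 0, "dy": 22.9, "dz": -41, "wx": 0, "wy": 0, "wz": 0, "gripper": 38}, {"dx": 0, "dy": 22.9, "dz": -41, "wx": 0, "wy": 0, "wz": 0, "gripper": 38}, {"dx": 0, "dy": 22.9, "dz": -41, "wx": 0, "wy": 0, "wz": 0, "gripper": 38}, {"dx": 0, "dy": 22.9, "dz": -41, "wx": 0, "wy": 0, "wz": 0, "gripper": 38}, {"dx": 0, "dy": 22.9, "dz": -41, "wx": 0, "wy": 0, "wz": 0, "gripper": 38}, {"dx": 0, "dy": 22.9, "dz": -41, "wx": 0, "wy": 0, "wz": 0, "gripper": 38}, {"dx": 0, "dy": 22.9, "dz": -41, "wx": 0, "wy": 0, "wz": 0, "gripper": 38}, {"dx": 0, "dy": 22.9, "dz": -41, "wx": 0, "wy": 0, "wz": 0, "gripper": 38}, {"dx": 0, "dy": 0, "dz": 0, "wx": 0, "wy": 0, "wz": 0, "gripper": 38}, {"dx": 0, "dy": 0, "dz": 0, "wx": 0, "wy": 0, "wz": 0, "gripper": 38}, {"dx": 0, "dy": 0, "dz": 0, "wx": 0, "wy": 0, "wz": 0, "gripper": 38}]}}

```text
time_s: 33.4
tool_pos: [622.3, 31.4, 228.0]
orientation: [1.212, 1.207, -1.212]
contact_force: [-0.3, -0.6, -1.3]
width: 42.9
```

```bash
python3 st.py; python3 - <<'E'
from h import *
from rig import arm
d=snap("wrist","w12");t=arm.state()["tool_pos"]
z=t[2]-23+44;u,v=map(int,proj(d,[t[0],t[1],z]));D=reddots(d,(u-45,v-20,u+45,v+20),z);print(D.round(1).tolist())
for P in([589.2,32.2,125],[655.3,32.2,125]):
    p=proj(d,P)
    print(p.round(),onz(d,*dark(d["img"],*p,5,60),125).round(1))
E
```

```text
[622.3  31.4 228. ] -0.2 [-0. -0. -1.] 42.9 [-0.3 -0.6 -1.3]
[[618.1, 33.2, 249.1], [626.2, 33.2, 249.1]]
[213. 184.] [589.4  32.4 125. ]
[293. 184.] [655.3  32.1 125. ]
```

{"op": "step_arm", "data": {"targets": [{"dx": 25, "dy": 0.1, "dz": 0.9, "wx": 0, "wy": 0, "wz": 0, "gripper": 38}, {"dx": 20, "dy": 0, "dz": 0, "wx": 0, "wy": 0, "wz": 0, "gripper": 38}, {"dx": 15, "dy": 0, "dz": 0, "wx": 0, "wy": 0, "wz": 0, "gripper": 38}, {"dx": 10, "dy": 0, "dz": 0, "wx": 0, "wy": 0, "wz": 0, "gripper": 38}, {"dx": 5, "dy": 0, "dz": 0, "wx": 0, "wy": 0, "wz": 0, "gripper": 38}, {"dx": 1.5, "dy": 0, "dz": 0, "wx": 0, "wy": 0, "wz": 0, "gripper": 38}, {"dx": 0, "dy": 0, "dz": 0, "wx": 0, "wy": 0, "wz": 0, "gripper": 38}, {"dx": 0, "dy": 0, "dz": 0, "wx": 0, "wy": 0, "wz": 0, "gripper": 38}]}}

```text
time_s: 34.25
tool_pos: [623.2, 31.2, 152.0]
orientation: [1.212, 1.207, -1.211]
contact_force: [0.7, 0.2, -1.6]
width: 43.2
```

```bash
python3 st.py
```

```text
[623.2  31.2 152. ] -0.18 [ 0.001 -0.    -1.   ] 43.2 [ 0.7  0.2 -1.6]
```

{"op": "step_arm", "data": {"targets": [{"dx": 1.5, "dy": -0.5, "dz": 0, "wx": 0, "wy": 0, "wz": 0, "gripper": 38}, {"dx": 1.2, "dy": 0, "dz": 0, "wx": 0, "wy": 0, "wz": 0, "gripper": 38}, {"dx": 0.6, "dy": 0, "dz": 0, "wx": 0, "wy": 0, "wz": 0, "gripper": 38}, {"dx": 0, "dy": 0, "dz": 0, "wx": 0, "wy": 0, "wz": 0, "gripper": 38}, {"dx": 0, "dy": 0, "dz": 0, "wx": 0, "wy": 0, "wz": 0, "gripper": 38}]}}

```text
time_s: 34.75
tool_pos: [622.4, 31.2, 149.2]
orientation: [1.212, 1.207, -1.211]
contact_force: [-5.1, 0.1, 8.0]
width: 43.1
```

```bash
python3 st.py
```

```text
[622.4  31.2 149.2] -0.17 [ 0.001 -0.    -1.   ] 43.1 [-5.1  0.1  8. ]
```

{"op": "step_arm", "data": {"targets": [{"dx": 0, "dy": 0, "dz": 0, "wx": 0, "wy": 0, "wz": 0, "gripper": 60}, {"dx": 0, "dy": 0, "dz": 0, "wx": 0, "wy": 0, "wz": 0, "gripper": 65}, {"dx": 0, "dy": 0, "dz": 0, "wx": 0, "wy": 0, "wz": 0, "gripper": 65}, {"dx": -20, "dy": 0, "dz": 0, "wx": 0, "wy": 0, "wz": 0, "gripper": 65}, {"dx": -40, "dy": 0, "dz": 0, "wx": 0, "wy": 0, "wz": 0, "gripper": 85}, {"dx": -40, "dy": 0, "dz": 40, "wx": 0, "wy": 0, "wz": 0, "gripper": 85}, {"dx": -20, "dy": 0, "dz": 40, "wx": 0, "wy": 0, "wz": 0, "gripper": 85}, {"dx": 0, "dy": 0, "dz": 40, "wx": 0, "wy": 0, "wz": 0, "gripper": 85}, {"dx": 0, "dy": 0, "dz": 0, "wx": 0, "wy": 0, "wz": 0, "gripper": 85}, {"dx": 0, "dy": 0, "dz": 0, "wx": 0, "wy": 0, "wz": 0, "gripper": 85}]}}

```text
time_s: 35.75
tool_pos: [621.8, -84.7, 263.0]
orientation: [1.213, 1.208, -1.213]
contact_force: [0.2, -0.6, -0.1]
width: 85.0
```

```bash
python3 st.py; cat >> h.py <<'E'
def seatcheck(d,c):
    u,v=map(int,proj(d,[*c,169]));D=reddots(d,(u-28,max(0,v-18),u+28,v+18),169)
    print(c,"dots",D.round(1).tolist(),"mid",D.mean(0).round(1) if len(D) else None)
    for s in(-33,33):
        p=proj(d,[c[0]+s,c[1],143]);print(" ear hole",onz(d,*dark(d["img"],*p,6,55),143).round(1))
E
python3 - <<'E'
from h import *
d=snap("wrist","w13")
seatcheck(d,(622.3,32.2));seatcheck(d,(622.1,-29.8))
print("cap5");capmeas(d,(427,-93))
E
```

```text
[621.8 -84.7 263. ] -0.27 [-0.  0. -1.] 85.0 [ 0.2 -0.6 -0.1]
(622.3, 32.2) dots [[618.2, 32.3, 169.0], [626.4, 32.2, 169.0]] mid [622.3  32.3 169. ]
 ear hole [589.1  32.6 143. ]
 ear hole [655.2  32.6 143. ]
(622.1, -29.8) dots [[613.8, -30.7, 169.0], [621.9, -30.8, 169.0], [630.1, -30.8, 169.0]] mid [621.9 -30.8 169. ]
 ear hole [588.9 -30.8 143. ]
 ear hole [655.1 -30.8 143. ]
cap5
dot [410.5 -90.7  44. ] 15
dot [418.5 -91.8  44. ] 15
dot [426.5 -92.7  44. ] 15
dot [434.7 -93.5  44. ] 14
dot [443.  -94.6  44. ] 13
hole [391.4 -88.5  18. ] 11
hole [459.3 -97.   18. ] 30
```

{"op": "step_arm", "data": {"targets": [{"dx": 0, "dy": -39, "dz": 2, "wx": 0, "wy": 0, "wz": 0, "gripper": 85}, {"dx": 0, "dy": -39, "dz": 2, "wx": 0, "wy": 0, "wz": 0, "gripper": 85}, {"dx": 0, "dy": -39, "dz": 2, "wx": 0, "wy": 0, "wz": 0, "gripper": 85}, {"dx": 10, "dy": -39, "dz": 2, "wx": 0, "wy": 0, "wz": 0, "gripper": 85}, {"dx": 20, "dy": -39, "dz": 0, "wx": 0, "wy": 0, "wz": 0, "gripper": 85}, {"dx": 33, "dy": 0, "dz": 0, "wx": 6.5, "wy": 0, "wz": 0, "gripper": 85}, {"dx": 0, "dy": 0, "dz": 0, "wx": 0, "wy": 0, "wz": 0, "gripper": 85}, {"dx": 0, "dy": 0, "dz": 0, "wx": 0, "wy": 0, "wz": 0, "gripper": 85}, {"dx": 0, "dy": 0, "dz": 0, "wx": 0, "wy": 0, "wz": 0, "gripper": 85}]}}

```text
time_s: 36.7
tool_pos: [428.2, -91.4, 201.5]
orientation: [1.293, 1.152, -1.291]
contact_force: [-0.2, -0.0, -0.4]
width: 85.0
```

```bash
python3 st.py; python3 - <<'E'
from h import *
d=snap("wrist","w14");capmeas(d,(427,-93))
E
```

```text
[428.2 -91.4 201.5] -6.5 [ 0.002 -0.    -1.   ] 85.0 [-0.2 -0.  -0.4]
dot [410.4 -90.9  44. ] 22
dot [418.4 -91.9  44. ] 21
dot [426.7 -92.8  44. ] 21
dot [435.1 -93.8  44. ] 21
dot [443.  -94.7  44. ] 21
hole [393.7 -89.1  18. ] 56
hole [459.1 -96.4  18. ] 45
```

{"op": "step_arm", "data": {"targets": [{"dx": 40, "dy": -1.4, "dz": 1.6, "wx": 0, "wy": 0, "wz": 0, "gripper": 85}, {"dx": 40, "dy": 0, "dz": 0, "wx": 0, "wy": 0, "wz": 0, "gripper": 85}, {"dx": 40, "dy": 0, "dz": 0, "wx": 0, "wy": 0, "wz": 0, "gripper": 75}, {"dx": 35, "dy": 0, "dz": 0, "wx": 0, "wy": 0, "wz": 0, "gripper": 70}, {"dx": 15, "dy": 0, "dz": 0, "wx": 0, "wy": 0, "wz": 0, "gripper": 65}, {"dx": 8, "dy": 0, "dz": 0, "wx": 0, "wy": 0, "wz": 0, "gripper": 65}, {"dx": 0, "dy": 0, "dz": 0, "wx": 0, "wy": 0, "wz": 0, "gripper": 65}, {"dx": 0, "dy": 0, "dz": 0, "wx": 0, "wy": 0, "wz": 0, "gripper": 38}, {"dx": 0, "dy": 0, "dz": 0, "wx": 0, "wy": 0, "wz": 0, "gripper": 38}, {"dx": 0, "dy": 0, "dz": 0, "wx": 0, "wy": 0, "wz": 0, "gripper": 38}, {"dx": 0, "dy": 0, "dz": 0, "wx": 0, "wy": 0, "wz": 0, "gripper": 38}], "newtons": 40}}

```text
time_s: 37.85
tool_pos: [426.3, -93.2, 23.6]
orientation: [1.295, 1.15, -1.293]
contact_force: [-0.6, 0.4, 5.8]
width: 43.0
```

```bash
python3 st.py
```

```text
[426.3 -93.2  23.6] -6.67 [ 0.002 -0.001 -1.   ] 43.0 [-0.6  0.4  5.8]
```

{"op": "step_arm", "data": {"targets": [{"dx": -25, "dy": 0, "dz": 0, "wx": 0, "wy": 0, "wz": 0, "gripper": 38}, {"dx": -45, "dy": 0, "dz": 0, "wx": -6.6, "wy": 0, "wz": 0, "gripper": 38}, {"dx": -45, "dy": 0, "dz": 0, "wx": 0, "wy": 0, "wz": 0, "gripper": 38}, {"dx": -45, "dy": 0, "dz": 0, "wx": 0, "wy": 0, "wz": 0, "gripper": 38}, {"dx": -45, "dy": 0, "dz": 0, "wx": 0, "wy": 0, "wz": 0, "gripper": 38}, {"dx": 0, "dy": 39, "dz": 12.1, "wx": 0, "wy": 0, "wz": 0, "gripper": 38}, {"dx": 0, "dy": 39, "dz": 12.1, "wx": 0, "wy": 0, "wz": 0, "gripper": 38}, {"dx": 0, "dy": 39, "dz": 12.1, "wx": 0, "wy": 0, "wz": 0, "gripper": 38}, {"dx": 0, "dy": 39, "dz": 12.1, "wx": 0, "wy": 0, "wz": 0, "gripper": 38}, {"dx": 0, "dy": 39, "dz": 12.1, "wx": 0, "wy": 0, "wz": 0, "gripper": 38}, {"dx": 0, "dy": 0, "dz": 0, "wx": 0, "wy": 0, "wz": 0, "gripper": 38}, {"dx": 0, "dy": 0, "dz": 0, "wx": 0, "wy": 0, "wz": 0, "gripper": 38}]}}

```text
time_s: 39.05
tool_pos: [620.2, -153.7, 227.2]
orientation: [1.21, 1.209, -1.21]
contact_force: [0.1, 0.1, -1.6]
width: 43.0
```

{"op": "step_arm", "data": {"targets": [{"dx": 0, "dy": 0, "dz": 0, "wx": 0, "wy": 0, "wz": 0, "gripper": 38}]}}

```text
time_s: 39.15
tool_pos: [619.5, -153.4, 227.8]
orientation: [1.21, 1.209, -1.21]
contact_force: [0.1, -0.3, -2.2]
width: 43.2
```

```bash
python3 st.py; python3 - <<'E'
from h import *
from rig import arm
d=snap("wrist","w15");t=arm.state()["tool_pos"]
z=t[2]-23+44;u,v=map(int,proj(d,[t[0],t[1],z]));D=reddots(d,(u-45,v-20,u+45,v+20),z);print(D.round(1).tolist(),D.mean(0).round(1))
for P in([588.7,-153.6,125],[654.6,-153.6,125]):
    p=proj(d,P)
    print(p.round(),onz(d,*dark(d["img"],*p,5,60),125).round(1))
seatcheck(d,(622.3,-29.8))
E
```

```text
[ 619.5 -153.4  227.8] -0.07 [-0.  0. -1.] 43.2 [ 0.1 -0.3 -2.2]
[[603.1, -152.2, 249.0], [611.2, -152.2, 249.0], [619.4, -152.3, 249.0], [627.5, -152.3, 249.0], [635.7, -152.3, 249.0]] [ 619.3 -152.3  249. ]
[216. 185.] [ 588.6 -153.6  125. ]
[296. 185.] [ 654.6 -153.9  125. ]
(622.3, -29.8) dots [[613.8, -30.9, 169.0], [622.1, -30.9, 169.0], [630.4, -30.9, 169.0]] mid [622.1 -30.9 169. ]
 ear hole [588.8 -29.5 143. ]
 ear hole [655.6 -29.7 143. ]
```

{"op": "step_arm", "data": {"targets": [{"dx": 25, "dy": 1.6, "dz": 1.3, "wx": 0, "wy": 0, "wz": 0, "gripper": 38}, {"dx": 20, "dy": 0, "dz": 0, "wx": 0, "wy": 0, "wz": 0, "gripper": 38}, {"dx": 15, "dy": 0, "dz": 0, "wx": 0, "wy": 0, "wz": 0, "gripper": 38}, {"dx": 10, "dy": 0, "dz": 0, "wx": 0, "wy": 0, "wz": 0, "gripper": 38}, {"dx": 5, "dy": 0, "dz": 0, "wx": 0, "wy": 0, "wz": 0, "gripper": 38}, {"dx": 2, "dy": 0, "dz": 0, "wx": 0, "wy": 0, "wz": 0, "gripper": 38}, {"dx": 0, "dy": 0, "dz": 0, "wx": 0, "wy": 0, "wz": 0, "gripper": 38}, {"dx": 0, "dy": 0, "dz": 0, "wx": 0, "wy": 0, "wz": 0, "gripper": 38}]}}

```text
time_s: 40.0
tool_pos: [622.2, -155.1, 151.0]
orientation: [1.21, 1.208, -1.21]
contact_force: [-0.0, -0.6, -2.2]
width: 43.3
```

```bash
python3 st.py
```

```text
[ 622.2 -155.1  151. ] -0.08 [ 0.001 -0.    -1.   ] 43.3 [-0.  -0.6 -2.2]
```

{"op": "step_arm", "data": {"targets": [{"dx": 1.2, "dy": -0.4, "dz": 0, "wx": 0, "wy": 0, "wz": 0, "gripper": 38}, {"dx": 1.2, "dy": 0, "dz": 0, "wx": 0, "wy": 0, "wz": 0, "gripper": 38}, {"dx": 0.4, "dy": 0, "dz": 0, "wx": 0, "wy": 0, "wz": 0, "gripper": 38}, {"dx": 0, "dy": 0, "dz": 0, "wx": 0, "wy": 0, "wz": 0, "gripper": 38}, {"dx": 0, "dy": 0, "dz": 0, "wx": 0, "wy": 0, "wz": 0, "gripper": 38}]}}

```text
time_s: 40.5
tool_pos: [621.6, -155.1, 148.7]
orientation: [1.21, 1.208, -1.21]
contact_force: [-4.0, 1.2, 6.1]
width: 43.2
```

```bash
python3 st.py
```

```text
[ 621.6 -155.1  148.7] -0.07 [ 0.001 -0.    -1.   ] 43.2 [-4.   1.2  6.1]
```

{"op": "step_arm", "data": {"targets": [{"dx": 0, "dy": 0, "dz": 0, "wx": 0, "wy": 0, "wz": 0, "gripper": 60}, {"dx": 0, "dy": 0, "dz": 0, "wx": 0, "wy": 0, "wz": 0, "gripper": 65}, {"dx": 0, "dy": 0, "dz": 0, "wx": 0, "wy": 0, "wz": 0, "gripper": 65}, {"dx": -20, "dy": 0, "dz": 0, "wx": 0, "wy": 0, "wz": 0, "gripper": 65}, {"dx": -45, "dy": 0, "dz": 0, "wx": 0, "wy": 0, "wz": 0, "gripper": 85}, {"dx": -45, "dy": 0, "dz": 0, "wx": 0, "wy": 0, "wz": 0, "gripper": 85}, {"dx": -35, "dy": 0, "dz": -30, "wx": 0, "wy": 0, "wz": 0, "gripper": 85}, {"dx": -35, "dy": 0, "dz": -33, "wx": 0, "wy": 0, "wz": 0, "gripper": 85}, {"dx": -30, "dy": 0, "dz": -33, "wx": 0, "wy": 0, "wz": 0, "gripper": 85}, {"dx": -30, "dy": 0, "dz": -33, "wx": 0, "wy": 0, "wz": 0, "gripper": 85}, {"dx": 0, "dy": 0, "dz": -33, "wx": 0, "wy": 0, "wz": 0, "gripper": 85}, {"dx": 0, "dy": 0, "dz": -33, "wx": 0, "wy": 0, "wz": 0, "gripper": 85}]}}

```text
time_s: 41.7
tool_pos: [621.8, 41.3, 388.5]
orientation: [1.211, 1.207, -1.209]
contact_force: [-0.5, 0.8, 0.1]
width: 84.9
```

{"op": "step_arm", "data": {"targets": [{"dx": 0, "dy": 0, "dz": 0, "wx": 0, "wy": 0, "wz": 0, "gripper": 85}, {"dx": 0, "dy": 0, "dz": 0, "wx": 0, "wy": 0, "wz": 0, "gripper": 85}, {"dx": 0, "dy": 0, "dz": 0, "wx": 0, "wy": 0, "wz": 0, "gripper": 85}]}}

```text
time_s: 42.0
tool_pos: [621.8, 39.1, 387.3]
orientation: [1.21, 1.208, -1.211]
contact_force: [0.8, 0.2, 0.1]
width: 84.8
```

```bash
python3 st.py; python3 - <<'E'
from h import *
d=snap("wrist","w16");e=snap("scene","sc16")
for c in((622.3,32.2),(622.1,-29.8),(621.6,-153.7)):seatcheck(d,c)
cv2.imwrite("pics/fin.png",np.hstack([cv2.resize(d["img"][:,100:400],(400,512)),cv2.resize(e["img"][150:280,190:390],(400,260),interpolation=cv2.INTER_CUBIC).repeat(1,0) if 0 else np.vstack([cv2.resize(e["img"][150:280,190:390],(400,260),interpolation=cv2.INTER_CUBIC),np.zeros((252,400,3),np.uint8)])]))
E
```

```text
[621.8  39.1 387.3] -0.12 [-0. -0. -1.] 84.8 [0.8 0.2 0.1]
(622.3, 32.2) dots [[618.3, 32.3, 169.0], [625.9, 32.2, 169.0]] mid [622.1  32.2 169. ]
 ear hole [589.1  32.  143. ]
 ear hole [655.1  31.8 143. ]
(622.1, -29.8) dots [[613.4, -30.5, 169.0], [622.0, -30.6, 169.0], [630.4, -30.5, 169.0]] mid [621.9 -30.5 169. ]
 ear hole [588.9 -30.9 143. ]
 ear hole [654.6 -30.7 143. ]
(621.6, -153.7) dots [[608.8, -152.7, 169.0], [624.9, -152.7, 169.0], [633.9, -152.9, 169.0], [641.7, -152.7, 169.0]] mid [ 627.3 -152.8  169. ]
 ear hole [ 592.4 -152.6  143. ]
 ear hole [ 658.6 -153.   143. ]
```

View pics/fin.png

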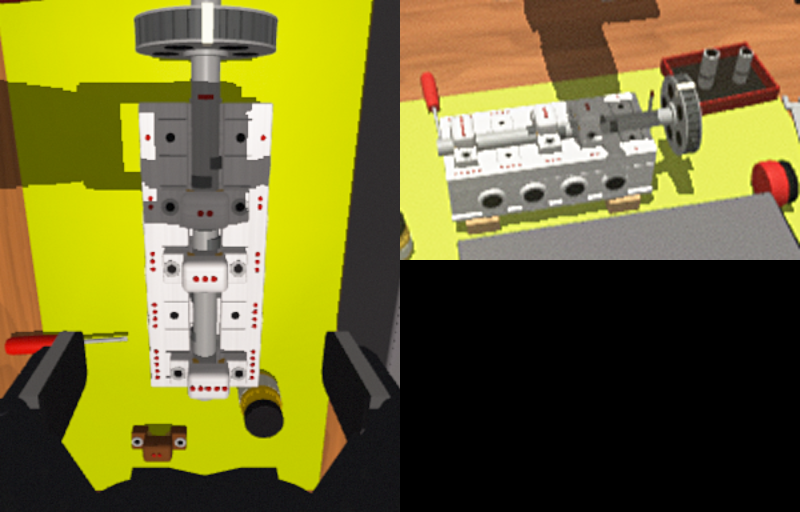

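All three caps are on their seats: 2 at crop (205,212), 3 at (205,278) and 5 at (208,388). The white mark (207,22) lines up with the pointer (205,97), and both sockets are in the tray. Cap 5 reads about 4 mm off in x, so I'm measuring it and the mark once more.

```bash
python3 - <<'E'
from h import *
d=snap("wrist","w17");im=d["img"];h=cv2.cvtColor(im,cv2.COLOR_BGR2HSV)
m=cv2.inRange(h,(0,0,215),(180,60,255));m[40:]=0;m[:,:225]=0;m[:,285:]=0
y,x=np.nonzero(m);print("mark",onz(d,x.mean(),y.mean(),187).round(1),len(x))
print("pointer",reddots(d,(235,60,275,85),187).round(1).tolist())
u,v=map(int,proj(d,[622,-153,169]));print("cap5",reddots(d,(u-28,v-10,u+32,v+10),169).round(1).tolist())
for s in(-33,33):
    p=proj(d,[624.5+s,-153,143]);print("hole",onz(d,*dark(im,*p,4,60),143).round(1))
e=np.load("sc16.npz")
for c in((622,-30.5),(622,-153),):
    u,v=map(int,proj(e,[*c,169]));P=reddots(e,(u-12,v-10,u+12,v+10),169);print("scene",c,P.round(1).tolist())
E
```

```text
mark [623.9 179.5 187. ] 270
pointer [[622.9, 128.6, 187.0]]
cap5 [[608.7, -152.9, 169.0], [616.9, -152.9, 169.0], [633.6, -152.9, 169.0], [641.6, -153.0, 169.0]]
hole [ 592.4 -152.6  143. ]
hole [ 658.6 -153.1  143. ]
scene (622, -30.5) []
scene (622, -153) []
```

```bash
python3 - <<'E'
from rig import arm
print(arm.close_job(), arm.state()["time_s"])
E
```

```text
the job is handed in; nothing more can be done
the job is handed in; nothing more can be done
```

The job is handed in, after about 42 s of robot time; it reports no verdict. The checks agreed with the task, except that cap 5 sits off-centre on its seat, still within tolerance.

- **Sockets:** both were moved from the rails into the red tray, and both were standing in it in the last scene picture.
- **Timing mark:** the pulley was turned about +125° in two strokes plus a 5° correction, all before any cap was placed. The last reading puts the mark about 1 mm from the pointer (limit 7 mm).
- **Caps:** only caps 3, 2 and 5 were on the bench, and they were laid in that order. The brown look-alikes were left alone. My measured offsets from the seat centres:

| Cap | Offset from seat | Limit |
|---|---|---|
| 3 | about 0.8 mm | 7 mm |
| 2 | about 0.2 mm | 7 mm |
| 5 | about 4 mm, almost all across the shaft | 7 mm |

- **Cap 5:** it read about 4 mm off in the last two pictures, though it went down centred. It may have been knocked or dragged as the fingers opened. I left it because the shaft limits how far it can slide sideways to about 4 mm.
- **Not confirmed:** a second check of the caps from the scene camera found no red dots, so the final cap positions rest on the wrist camera alone. I judged flatness and height from hole and dot spacing, not directly.

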